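Set a brass insert with a spring striker

TASK

Take the green printed housing, whose brass insert still stands proud, from the yellow rack, stand it on the black rubber pad and let go, then take it again by its two plain sides and lower it fully home in the nest of the blue insert setter with the insert facing the striker. Turn the brass thumbscrew clockwise until the orange jaw clamps the housing firmly, stopping when it turns stiff and not forcing it; then draw the striker back by its black knob until the sear catches, let go, and press and release the red paddle so that the striker drives the insert flush. Never push the insert with the fingers, and do not disturb the other things.

Things in the scene. Friction and masses are not known exactly. Their poses are not given: they have to be found in the camera images.
- setter: Insert setter fixed to the bench, blue plate 70 x 385 x 15 mm; origin under the plate, z up. Strike runs along +y. From -y to +y: red trip paddle and brass sear, striker with black knob, grey spring barrel, two steel cheeks, nest, steel anvil. In this frame (mm): knob (0,-32,106) undrawn, paddle top (0,-197,68), thumbscrew (-68,100,58), nest floor (0,100,15). Tallest: knob, 124 above bench.
- nest (a point): Centre of the nest floor, 15 mm above the bench; axes as the setter. Along y 44 mm free between cheeks (-y) and anvil (+y); their tops flare, 69 above the bench, 4 mm above a seated housing, so no finger fits there. Across x: fixed stop at +19.5, orange jaw at -22.5 mm (screw at 0), only 22 mm above the floor: fingers go on these sides, above them. A 16 mm slot between the cheeks takes the insert.
- housing_mid (a point): Centre (half-way up) of the green housing, 36 (x) x 40 (y) x 50 (z) mm, upright, 70 to 130 g. Brass insert, 12 mm across, is 6 mm proud of its -y face, 3 mm below this centre. In the nest its axes match the setter's. In the rack only its two y faces are open to fingers: hold it there by the top 16 mm, off the insert. Its x faces are the plain sides. Friction 0.5 to 0.7; grip 15 to 30 N.
- housing: The same housing, origin in the centre of its underside, axes as at its centre.
- insert_face (a point): Centre of the outer end face of the brass insert; axes as the housing. The insert holds tight: only a blow, or more than about 15 N, moves it.
- insert (a joint): How far the insert is driven in, m: 0 proud by 6 mm, 0.006 flush.
- rack: Yellow rack 60 (x) x 144 (y) mm, floor 6 mm thick, three bays along y (centres -46, 0, +46 mm) between 6 mm walls that rise 56 mm above the bench, level with the housings' tops. Housings have 2 mm play to each wall and their inserts face the rack's -x. Which bay holds the green one varies. Origin: centre of the underside.
- pad: Black rubber pad 100 x 100 x 4 mm on the bench, origin in the centre of its underside.
- screw_grip (a point): Middle of the knurled brass thumbscrew, on its vertical axis, 58 mm above the bench. Knob 30 mm across, 24 mm high (46 to 70 mm above the bench). Turning it clockwise seen from above drives the jaw.
- screw (a joint): Thumbscrew angle, rad, growing clockwise from above, 0 to 3.5; the jaw advances 4 mm per rad towards the setter's +x and presses a housing on the fixed stop from about 1.5 rad. Running torque 0.12 N m; once the jaw presses, 0.19 N m more per further rad (12 N per mm of jaw travel). 0.25 to 0.8 rad past the touch is firm; 1.2 is too much. It stays where it is left.
- jaw: Orange clamp jaw on the -x side of the nest, 30 mm wide, top 37 mm above the bench; moves along the setter's x.
- striker_knob (a point): Middle of the upright black knob on the striker, 20 mm across, 36 mm high (88 to 124 mm above the bench); pull it towards -y of the setter. The brass sear lies behind and below it, top 64 mm above the bench.
- striker (a joint): How far the striker is drawn back towards -y, m: 0 at rest, the sear catches at 0.036, hard stop at 0.044. Spring 380 N/m (about 14 to 19 N in all to draw). The catch lets it creep forward at most 2 mm when let go.
- trip_paddle (a point): Centre of the top of the red trip paddle, 34 (x) x 28 (y) mm, 68 mm above the bench; hinged with the sear 32 mm further to +y.
- sear (a joint): Angle of the sear, rad: 0 at rest, growing as the paddle is pressed down, stop at 0.32 (paddle about 10 mm down). A cocked striker is let go at about 0.18 (6 mm down, 8 to 12 N).
- housing_y: Orange housing in the rack, same size, insert already flush: leave alone. Origin in the centre of the underside.
- housing_w: White housing in the rack, same size, insert already flush: leave alone. Origin in the centre of the underside.
- tape_white: Roll of white tape lying flat, 100 mm across, 24 mm high: leave alone. Origin in the centre of the underside.
- tape_blue: Roll of blue tape lying flat, 96 mm across, 30 mm high: leave alone. Origin in the centre of the underside.
- cutter: Red cutter lying flat, 160 mm long, 17 mm high: leave alone. Origin under its handle's centre.
- pliers: Red-handled pliers lying flat, 160 mm long, 12 mm high: leave alone. Origin under the rivet.
- spoked_wheel: Yellow printed wheel with six spokes lying flat, 90 mm across, 16 mm high: leave alone. Origin in the centre of the underside.
- insert_jar: Closed amber jar, 60 mm across, 70 mm high: leave alone. Origin in the centre of the underside.
Not all that is in view belongs to the job. Of the things shaped like the pad, the black one is meant.

How it is judged:
On the way, in this order (a step that is already met when the one before it is completed fails the run):
1. the green housing stands on the rubber pad, let go (horizontal distance between housing and pad below 0.05 m and height (world z) of housing below 0.008 m and angle between housing's own z axis and vertical below 0.1 rad and contact force between the fingers and housing below 0.5 N), for 0.2 s.
2. the housing is home in the nest, insert towards the striker, let go (horizontal distance between housing and nest below 0.008 m and height (world z) of housing below 0.019 m and angle between housing's own z axis and vertical below 0.06 rad and angle between the y axis of housing and the y axis of setter, either way round below 0.12 rad and y of insert_face in the frame of nest below -0.015 m and contact force between the fingers and housing below 0.5 N), for 0.2 s.
3. the jaw clamps the housing with more than 6 N and the thumbscrew is let go (horizontal distance between housing and nest below 0.008 m and height (world z) of housing below 0.019 m and angle between housing's own z axis and vertical below 0.06 rad and angle between the y axis of housing and the y axis of setter, either way round below 0.12 rad and contact force between jaw and housing above 6 N and contact force between the fingers and screw below 0.5 N), for 0.2 s.
4. the striker is held back by the sear alone, not by the fingers, the insert still proud (value of joint striker above 0.032 m and contact force between the fingers and striker below 0.5 N and value of joint insert below 0.002 m and contact force between jaw and housing above 4 N), for 0.2 s.
5. the sear is tripped and the striker has driven the insert flush (value of joint insert above 0.0045 m and value of joint striker below 0.01 m and contact force between the fingers and striker below 0.5 N and contact force between jaw and housing above 4 N), for 0.1 s.
At the end, for the whole second after the job is handed in: The insert is driven to within 1.5 mm of flush; the housing is home and upright in the nest (within 8 mm sideways and 4 mm of the floor), still clamped with more than 4 N; the striker is forward (under 10 mm drawn) and at rest, the paddle released (value of joint insert above 0.0045 m and horizontal distance between housing and nest below 0.008 m and height (world z) of housing below 0.019 m and angle between housing's own z axis and vertical below 0.06 rad and angle between the y axis of housing and the y axis of setter, either way round below 0.12 rad and contact force between jaw and housing above 4 N and value of joint striker below 0.01 m and value of joint sear below 0.05 rad and linear speed of each of striker, housing below 0.02 m/s); the robot touches nothing.
It fails at once if the fingers push on the insert (over 3 N) (contact force between the fingers and insert above 3 N).
It fails at once if the jaw squeezes the housing with more than 60 N (contact force between jaw and housing above 60 N).
It fails at once if a bystander (another housing, tape, cutter, pliers, wheel, jar) is moved more than 20 mm (distance of any of housing_y, housing_w, tape_white, tape_blue, cutter, pliers, spoked_wheel, insert_jar from where it was at the start of the episode above 0.02 m).
It also fails if it takes over 72 s, if anything falls off the work surface, if the arm or the gripper's body presses on something with over 40 N, if the wrist force passes 120 N, or if a joint passes its speed limit or range.

ROBOT

A 6-joint arm with a two-finger parallel gripper is mounted at the origin on the work surface. World frame = base frame: x ahead of the robot, y to its left, z up, the work surface at z = 0. Lengths are in m, angles in rad, forces in N, time in s.
With the tool pointing down it reaches from about 0.325 to 1 m from the base axis. Payload 5.1 kg.
Tool frame: the origin (TCP) lies at the very end of the fingers, on their centre line; the grasp point (between the pads) lies 19 mm behind it; x points along the fingers, z is the direction in which the jaws open and shut, and the axes are right-handed (so a half turn about x gives the same grasp; the last joint's range is limited). The gripper opens to 85 mm and grips with 20 to 120 N. Pads are 22 mm wide; open, the fingers measure 114 mm over their backs; the gripper's body (76 mm by 85 mm) begins 54 mm behind the grasp point. The pads swing forward as they close: fully open they stand 13 mm farther back than shut.
Start: joints at [1.203, 0.124, 1.65, -0, 1.367, -0.083], TCP at [0.183, 0.624, 0.207] pointing down, gripper open.
Joint ranges: [-2.61, 2.61], [-1.02, 2.33], [0.03, 2.71], [-1.35, 4.49], [0.32, 2.68], [-2.91, 2.91]. Speed limits (rad/s): [2.57, 2.57, 3.14, 3.14, 3.14, 3.14].

INTERFACE

Orientations are given as a unit quaternion [x, y, z, w].
In Python, from workcell import r gives the robot as it stands. The module is installed in compiled form; this text tells all that it offers.
- The arm moves only by the shell command python3 -m creep 'ROWS'. ROWS is JSON, a list of rows, each an object of numbers: "tx", "ty", "tz": the shift along the tool's x, y, z in m; "wx", "wy", "wz": the turn, a rotation vector about the tool's x, y, z in rad; "hand": the opening, from 0 (shut) to 1 (fully open). A call has 1 to 5 rows; each row is the pose to reach, as a shift and turn from the pose commanded when the call began, along the tool's axes at that moment; what a row does not reach only later rows make up. A row lasts 1/8 s, in which the tool goes at most 62.5 mm and 10.7 degrees, less where a joint would pass 70% of its speed; a pose out of reach is approached as far as the arm can. A call with a gripper value outside its range is refused whole. The fingers move at their own pace and stop on an object; the grip force is fixed at half the most. Time passes only in rows, so rows that repeat a pose let the fingers close. It gives the time, the measured TCP pose, the force and the opening at its end, in the units of the state.
- r.sense(): the state, without advancing time (a new reading comes with each control period).
- r.grab_frame(name): name is "side" or "top" or "wrist"; returns a dict with "pixels" (400x640x3 uint8, red, green, blue), "camera_matrix" (3x3 intrinsics, pixels), "origin" and "attitude" of the camera in the world. Camera axes: x right, y up, looking along -z (the intrinsics and any distortion apply to the point x, -y, -z); pixel columns grow to the right and rows downward; lengths in m; the calibration is good to about 2 mm. A picture is of the moment at which its call begins. There is no depth.
- r.hand_in(): hands the job in, once; it reports no verdict.
The state is a dict: "t": time; "qpos": joint angles; "dq": joint speeds; "joint_torque": joint torques, N m; "tcp_pos": TCP position; "orientation": TCP orientation; "ft_force": force on the tool from outside, world axes, zero at the start; "torque": the same for the moment, N m; "width": opening from 0.0 (shut) to 1.0 (fully open).
Only numpy, scipy, OpenCV 4.12 (cv2) and the standard library are available. Lean on these libraries where they do the work, as an engineer would, in place of code of your own. Each camera call takes 0.05 s, during which the arm holds its last target.

## Working session

There is one attempt and no reset: what is moved stays moved. The work goes in short steps, Python scripts to look and compute and a shell command to move; the robot and the scene stay as the last step left them, time stands still between calls to the robot, and variables do not carry over. Pictures are saved under pics/ and viewed, and the job is handed in when it is done.

```bash
mkdir -p pics; ls; cat > h.py <<'E'
from workcell import r
import numpy as np, cv2
def snap(n,f):
    d=r.grab_frame(n); cv2.imwrite('pics/'+f+'.png',d['pixels'][:,:,::-1]); 
    np.savez('pics/'+f+'.npz',K=d['camera_matrix'],o=d['origin'],a=np.array(d['attitude'])); return d
E
python3 - <<'E'
from h import *
np.set_printoptions(precision=4,suppress=True)
for n in ['side','top','wrist']:
    d=snap(n,n+'0'); print(n,{k:v for k,v in d.items() if k!='pixels'})
print(r.sense())
E
```

```text
pics
side {'camera_matrix': array([[387.3067,   0.    , 316.7195],
       [  0.    , 387.3067, 199.6177],
       [  0.    ,   0.    ,   1.    ]]), 'origin': array([0.3282, 0.7689, 0.7757]), 'attitude': array([-0.0472,  0.4144,  0.9041, -0.0926])}
top {'camera_matrix': array([[401.7343,   0.    , 313.935 ],
       [  0.    , 401.7343, 194.6664],
       [  0.    ,   0.    ,   1.    ]]), 'origin': array([ 0.347 , -0.0159,  1.142 ]), 'attitude': array([-0.047 ,  0.0584,  0.7087, -0.7015])}
wrist {'camera_matrix': array([[355.6938,   0.    , 316.1568],
       [  0.    , 355.6938, 196.3527],
       [  0.    ,   0.    ,   1.    ]]), 'origin': array([0.1024, 0.6453, 0.3713]), 'attitude': array([-0.1297, -0.096 ,  0.5916,  0.7899])}
{'t': 0.15, 'qpos': array([ 1.2034,  0.1244,  1.6513,  0.    ,  1.3675, -0.0826]), 'dq': array([-0.0023, -0.0025, -0.0036, -0.0015,  0.0028, -0.001 ]), 'joint_torque': array([  0.0004, -42.4226, -36.6016,  -0.0001,   0.0046,  -0.0001]), 'tcp_pos': array([0.1825, 0.6233, 0.2056]), 'orientation': array([-0.4243,  0.5664,  0.4237,  0.5654]), 'ft_force': array([0.2516, 0.8742, 0.1695]), 'torque': array([-0.0002, -0.0084,  0.0374]), 'width': 1.0032599895820677}
```

View pics/top0.png

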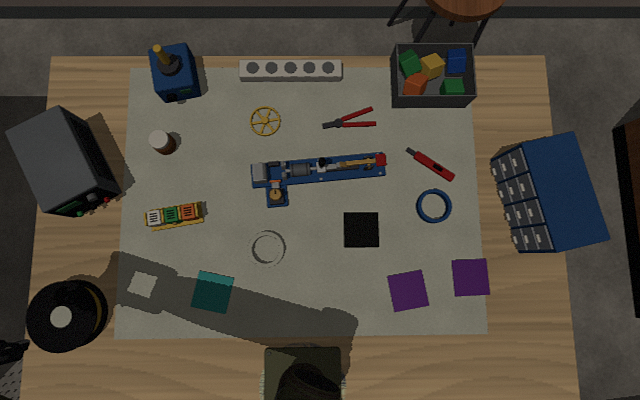

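View pics/side0.png

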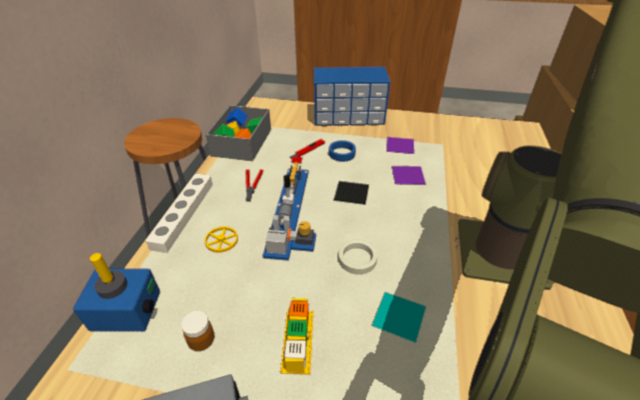

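View pics/wrist0.png

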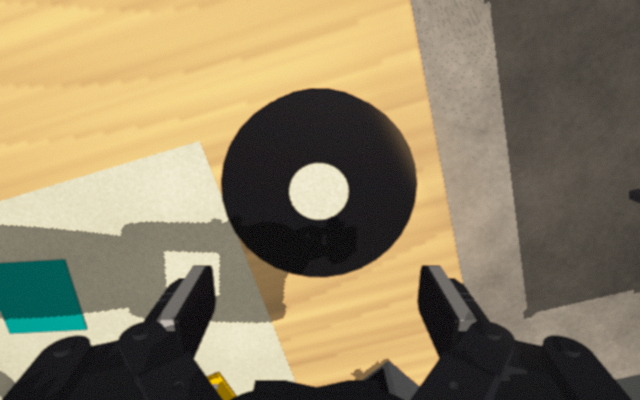

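```bash
cat >> h.py <<'E'
from scipy.spatial.transform import Rotation as R
np.set_printoptions(precision=4,suppress=True)
def load(f): d=np.load('pics/'+f+'.npz'); return d['K'],d['o'],R.from_quat(d['a']).as_matrix()
def proj(f,P):
    K,o,A=load(f); c=(np.atleast_2d(P)-o)@A; c=c*[1,-1,-1]; p=c@K.T; return p[:,:2]/p[:,2:]
def ray(f,uv):
    K,o,A=load(f); c=np.linalg.solve(K,[uv[0],uv[1],1.]); return o,A@(c*[1,-1,-1])
def onz(f,uv,z):
    o,d=ray(f,uv); return o+d*(z-o[2])/d[2]
def tri(*obs):
    M=np.zeros((3,3));b=np.zeros(3)
    for f,uv in obs:
        o,d=ray(f,uv); d=d/np.linalg.norm(d); Q=np.eye(3)-np.outer(d,d); M+=Q; b+=Q@o
    p=np.linalg.solve(M,b); return p,[np.round(proj(f,p)[0]-uv,1) for f,uv in obs]
def crop(f,x0,y0,x1,y1,s,out):
    im=cv2.imread('pics/'+f+'.png')[y0:y1,x0:x1]; cv2.imwrite('pics/'+out+'.png',cv2.resize(im,None,fx=s,fy=s,interpolation=cv2.INTER_CUBIC))
E
python3 - <<'E'
from h import *
crop('top0',130,190,220,240,8,'t_rack'); crop('top0',240,140,400,215,5,'t_set')
crop('side0',250,140,330,270,4,'s_set');crop('side0',270,290,325,380,6,'s_rack')
E
```

```text
(no output)
```

View pics/t_rack.png

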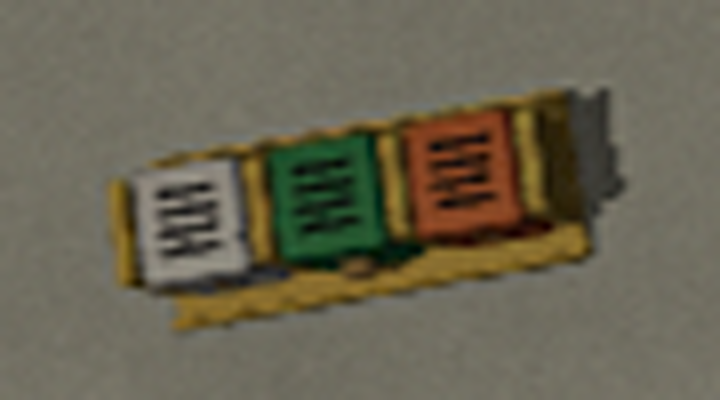

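View pics/t_set.png

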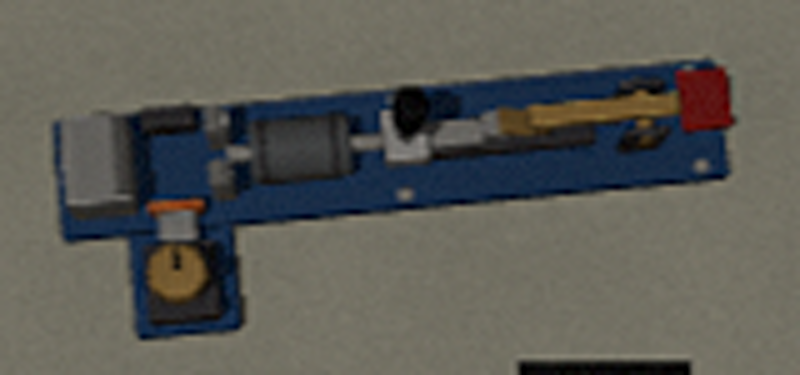

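View pics/s_set.png

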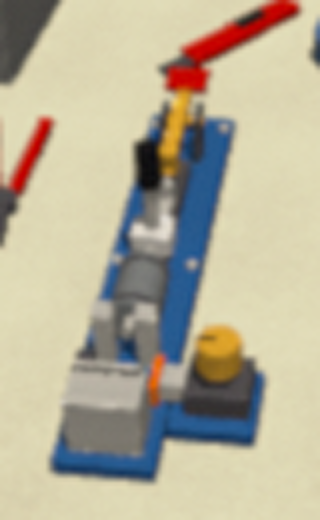

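View pics/s_rack.png

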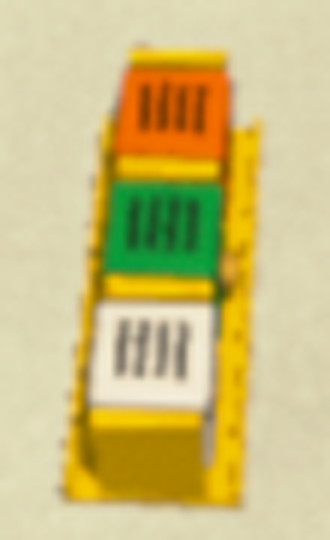

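```bash
python3 - <<'E'
from h import *
f=lambda u,s,x,y:np.array([(u[0]+.5)/s-.5+x,(u[1]+.5)/s-.5+y])
T=[(268,150),(372,133),(383,243),(282,262)]; S=[(104,270),(112,183),(222,183),(218,275)]
P=[]
for t,s in zip(T,S):
    p,e=tri(('top0',f(t,8,130,190)),('side0',f(s,6,270,290))); print(p,e); P.append(p)
P=np.array(P); print('c',P.mean(0)); print('edges',np.linalg.norm(P-np.roll(P,-1,0),axis=1), np.arctan2(*(P[0]-P[3])[1::-1]),np.arctan2(*(P[0]-P[1])[1::-1])-np.pi/2)
# setter: thumbscrew top centre, paddle, knob top, 
n=lambda a,t,s:print(a,*tri(('top0',f(t,5,240,140)),('side0',f(s,4,250,140))))
n('screw',(177,270),(217,337)); n('paddle',(703,97),(187,78)); n('knobtop',(412,103),(147,145))
n('plate corner +y-x',(66,240),(155,478)); n('plate corner -y-x',(728,180),(233,124)); n('foot corner +y-x',(140,335),(258,440)); n('foot corner -y-x',(240,325),(265,378))
for c,t in dict(pad=[(345,213),(378,213),(378,247),(344,246)]).items():
    print(c,np.mean([onz('top0',q,.004) for q in t],0))
for q in [(361,229)]: print(onz('top0',q,.004))
print(onz('side0',(351,192),.004))
E
```

```text
[0.4781 0.3743 0.056 ] [array([-0.1, -0.6]), array([0.8, 0.1])]
[0.4842 0.3404 0.0537] [array([-0.1, -0.7]), array([0.9, 0.2])]
[0.4463 0.3343 0.0564] [array([-0.1, -0.6]), array([0.8, 0.1])]
[0.4401 0.3681 0.0555] [array([-0. , -0.6]), array([0.7, 0.1])]
c [0.4621 0.3543 0.0554]
edges [0.0346 0.0385 0.0344 0.0385] 0.16303353631320444 0.17832281802413807
screw [0.5137 0.0709 0.072 ] [array([-0.1, -0.8]), array([0.8, 0.2])]
paddle [ 0.6076 -0.2175  0.0668] [array([-0.1, -0.6]), array([0.5, 0.1])]
knobtop [ 0.5924 -0.055   0.1228] [array([-0.1, -0.7]), array([0.7, 0.1])]
plate corner +y-x [0.5413 0.1397 0.0054] [array([-0.1, -0.5]), array([0.6, 0.1])]
plate corner -y-x [ 0.5746 -0.2409  0.0087] [array([-0.1, -1.3]), array([1.1, 0.2])]
foot corner +y-x [0.4841 0.0966 0.008 ] [array([0., 0.]), array([-0., -0.])]
foot corner -y-x [0.4904 0.04   0.008 ] [array([-0. , -0.3]), array([0.3, 0.1])]
pad [ 0.4165 -0.1682  0.004 ]
[ 0.4183 -0.1675  0.004 ]
[ 0.4227 -0.1644  0.004 ]
```

```bash
cat >> h.py <<'E'
def plan(pos,yaw,pitchdown=True):
    """rows needed to reach tcp pos with tool x down and tool z at heading yaw(world, mod pi choose)"""
    s=r.sense(); A=R.from_quat(s['orientation']); p=np.array(s['tcp_pos'])
    z=np.array([np.cos(yaw),np.sin(yaw),0]); x=np.array([0,0,-1.]); y=np.cross(z,x)
    B=R.from_matrix(np.c_[x,y,z]); w=(A.inv()*B).as_rotvec()
    print('now',p,'zhead',np.degrees(np.arctan2(*A.as_matrix()[1::-1,2])),'deg; xdir',A.as_matrix()[:,0],'q',s['qpos'],'t',round(s['t'],2),'w',round(s['width'],3),'F',s['ft_force'],'T',s['torque'])
    print('t(xyz) mm',A.as_matrix().T@(np.array(pos)-p)*1000,'w',w,'deg',np.degrees(np.linalg.norm(w)))
E
python3 - <<'E'
from h import *
plan([.4621,.3543,.15],.17); plan([.4621,.3543,.15],.17+np.pi)
E
```

```text
now [0.1825 0.6233 0.2056] zhead 73.68102451142978 deg; xdir [-0.0006 -0.0015 -1.    ] q [ 1.2034  0.1244  1.6513  0.      1.3675 -0.0826] t 0.15 w 1.003 F [0.2516 0.8742 0.1695] T [-0.0002 -0.0084  0.0374]
t(xyz) mm [  55.8747 -343.9886 -179.5424] w [ 1.116  -0.0015  0.0008] deg 63.94079353693405
now [0.1825 0.6233 0.2056] zhead 73.68102451142978 deg; xdir [-0.0006 -0.0015 -1.    ] q [ 1.2034  0.1244  1.6513  0.      1.3675 -0.0826] t 0.15 w 1.003 F [0.2516 0.8742 0.1695] T [-0.0002 -0.0084  0.0374]
t(xyz) mm [  55.8747 -343.9886 -179.5424] w [-2.0256 -0.0009 -0.0017] deg 116.05928752600803
```

```bash
R='{"tx":0.04,"ty":-0.344,"tz":-0.18,"wx":1.116}'; python3 -m creep '[{"tx":0.04,"ty":-0.344,"tz":-0.18,"wx":1.116},{"tx":0.04,"ty":-0.344,"tz":-0.18,"wx":1.116},{"tx":0.04,"ty":-0.344,"tz":-0.18,"wx":1.116},{"tx":0.04,"ty":-0.344,"tz":-0.18,"wx":1.116},{"tx":0.04,"ty":-0.344,"tz":-0.18,"wx":1.116}]'
python3 -c "
from h import *
plan([.4621,.3543,.16],.17)"
```

```text
now [0.1825 0.6233 0.2056] zhead 73.68102451142978 deg; xdir [-0.0006 -0.0015 -1.    ] q [ 1.2034  0.1244  1.6513  0.      1.3675 -0.0826] t 0.15 w 1.003 F [0.2516 0.8742 0.1695] T [-0.0002 -0.0084  0.0374]
t(xyz) mm [  45.8747 -343.9871 -179.5583] w [ 1.116  -0.0015  0.0008] deg 63.94079353693405$[0]: bad value
```

```bash
python3 -m creep '[{"tx":0.008,"ty":-0.055,"tz":-0.028,"wx":0.18},{"tx":0.016,"ty":-0.11,"tz":-0.056,"wx":0.36},{"tx":0.024,"ty":-0.165,"tz":-0.084,"wx":0.54},{"tx":0.03,"ty":-0.22,"tz":-0.112,"wx":0.72},{"tx":0.036,"ty":-0.275,"tz":-0.14,"wx":0.9}]'
python3 -c "
from h import *
plan([.4621,.3543,.16],.17)"
```

```text
now [0.1825 0.6233 0.2056] zhead 73.68102451142978 deg; xdir [-0.0006 -0.0015 -1.    ] q [ 1.2034  0.1244  1.6513  0.      1.3675 -0.0826] t 0.15 w 1.003 F [0.2516 0.8742 0.1695] T [-0.0002 -0.0084  0.0374]
t(xyz) mm [  45.8747 -343.9871 -179.5583] w [ 1.116  -0.0015  0.0008] deg 63.94079353693405$[0]: bad value
```

```bash
python3 -m creep '[{"tx":0.008,"ty":-0.055,"tz":-0.028,"wx":0.18,"wy":0,"wz":0,"hand":1},{"tx":0.016,"ty":-0.11,"tz":-0.056,"wx":0.36,"wy":0,"wz":0,"hand":1},{"tx":0.024,"ty":-0.165,"tz":-0.084,"wx":0.54,"wy":0,"wz":0,"hand":1},{"tx":0.03,"ty":-0.22,"tz":-0.112,"wx":0.72,"wy":0,"wz":0,"hand":1},{"tx":0.036,"ty":-0.275,"tz":-0.14,"wx":0.9,"wy":0,"wz":0,"hand":1}]'
python3 -c "
from h import *
plan([.4621,.3543,.16],.17)"
```

```text
t: 0.78
tcp_pos: [0.4083, 0.4105, 0.1702]
orientation: [-0.134, 0.694, 0.134, 0.694]
ft_force: [0.2, 0.2, -0.4]
width: 0.999
now [0.4083 0.4105 0.1702] zhead 21.78676963445854 deg; xdir [-0.0001 -0.     -1.    ] q [ 0.6955 -0.0061  1.8483  0.      1.2995  0.3152] t 0.78 w 0.999 F [ 0.2105  0.1573 -0.4129] T [ 0.0337 -0.017   0.0001]
t(xyz) mm [ 10.1918 -72.1961  29.1215] w [ 0.2103 -0.0001  0.    ] deg 12.046488292229522
```

```bash
python3 -m creep '[{"tx":0.005,"ty":-0.036,"tz":0.015,"wx":0.13,"wy":0,"wz":0,"hand":1},{"tx":0.01,"ty":-0.072,"tz":0.029,"wx":0.21,"wy":0,"wz":0,"hand":1},{"tx":0.01,"ty":-0.072,"tz":0.029,"wx":0.21,"wy":0,"wz":0,"hand":1}]'
python3 -c "
from h import *
plan([.4621,.3543,.16],.17); snap('wrist','w1')"
```

```text
t: 1.15
tcp_pos: [0.4622, 0.3544, 0.1597]
orientation: [-0.061, 0.705, 0.061, 0.704]
ft_force: [-0.7, 0.1, -0.0]
width: 0.999
now [0.4622 0.3544 0.1597] zhead 9.875531337544217 deg; xdir [-0.0013 -0.0011 -1.    ] q [ 0.5621  0.011   1.8494 -0.0002  1.2829  0.3898] t 1.15 w 0.999 F [-0.7114  0.1308 -0.016 ] T [ 0.0002 -0.0056 -0.0369]
t(xyz) mm [-0.3398 -0.0637 -0.0893] w [ 0.0024 -0.0015  0.0008] deg 0.1659541296903503
```

View pics/w1.png

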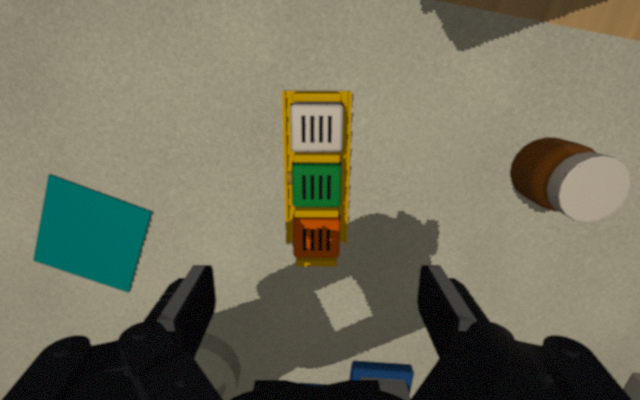

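```bash
python3 - <<'E'
from h import *
im=cv2.imread('pics/w1.png'); 
m=((im[:,:,1]>1.5*im[:,:,2].astype(int))&(im[:,:,1]>1.3*im[:,:,0])&(im[:,:,1]>60)).astype(np.uint8)
m[:,:250]=0;m[:,400:]=0
n,l,st,c=cv2.connectedComponentsWithStats(m); i=1+np.argmax(st[1:,4]); print(st[i],c[i])
crop('w1',270,80,370,280,3,'w1c')
E
```

```text
[ 292  164   49   43 1774] [316.4363 184.5705]
```

View pics/w1c.png

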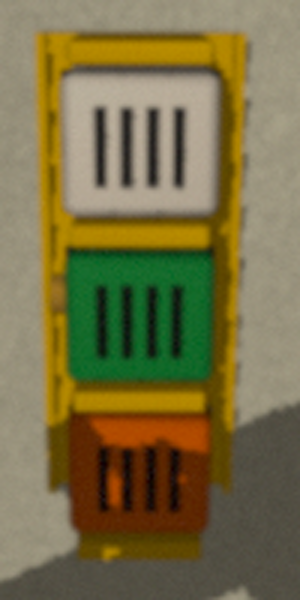

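```bash
python3 - <<'E'
from h import *
C=[(293,163.4),(341.3,163.4),(341,206),(293.6,206.3)]
P=np.array([onz('w1',c,.056) for c in C]); print(P,P.mean(0),np.linalg.norm(P-np.roll(P,-1,0),axis=1)); d=P[1]-P[0]+P[2]-P[3];print(np.arctan2(d[1],d[0]))
s=proj('side0',[[.4621,.3543,.056],P.mean(0)]);print(s, proj('top0',[.4621,.3543,.056]))
E
```

```text
[[0.4398 0.368  0.056 ]
 [0.4767 0.3744 0.056 ]
 [0.4832 0.3399 0.056 ]
 [0.4456 0.3331 0.056 ]] [0.4613 0.3538 0.056 ] [0.0374 0.0352 0.0382 0.0354]
0.17568490408898382
[[297.7388 327.4338]
 [298.1584 327.3057]] [[170.1999 213.5289]]
```

```bash
python3 -m creep '[{"tx":0.05,"ty":0,"tz":-0.0005,"wx":-0.002,"wy":0,"wz":0,"hand":0.7},{"tx":0.1,"ty":0,"tz":-0.0005,"wx":-0.002,"wy":0,"wz":0,"hand":0.7},{"tx":0.118,"ty":0,"tz":-0.0005,"wx":-0.002,"wy":0,"wz":0,"hand":0.7},{"tx":0.118,"ty":0,"tz":-0.0005,"wx":-0.002,"wy":0,"wz":0,"hand":0.7}]'
python3 -c "
from h import *
plan([.4617,.354,.04],.174); snap('side','s2'); crop('side0',0,0,9,9,1,'x'); crop('s2',250,260,350,370,6,'s2c');snap('wrist','w2')"
```

```text
t: 1.7
tcp_pos: [0.4596, 0.3565, 0.0418]
orientation: [-0.064, 0.705, 0.063, 0.703]
ft_force: [0.4, -0.4, -0.4]
width: 0.698
now [0.4596 0.3565 0.0418] zhead 10.268150813930834 deg; xdir [-0.0021 -0.0012 -1.    ] q [0.5674 0.1356 1.932  0.0001 1.0764 0.3881] t 1.7 w 0.698 F [ 0.3705 -0.4202 -0.3979] T [-0.0133 -0.0381 -0.0238]
t(xyz) mm [ 1.7513 -2.8348  1.6215] w [ 0.0052 -0.0023  0.0008] deg 0.3297252920052098
```

View pics/s2c.png

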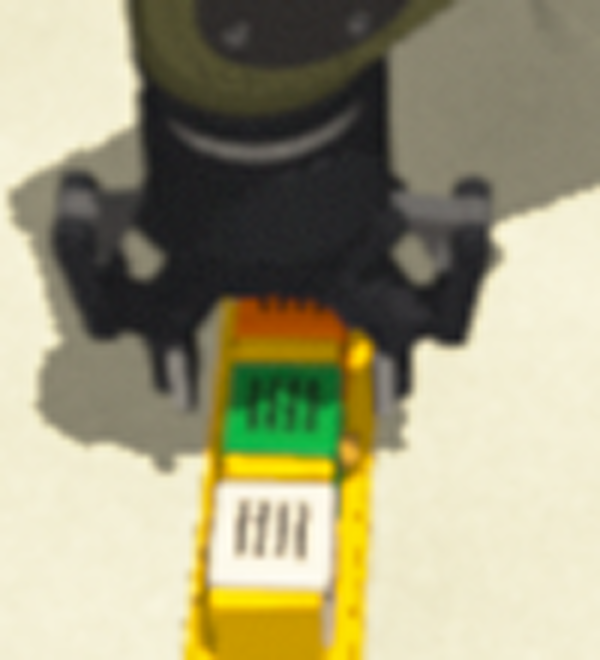

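View pics/w2.png

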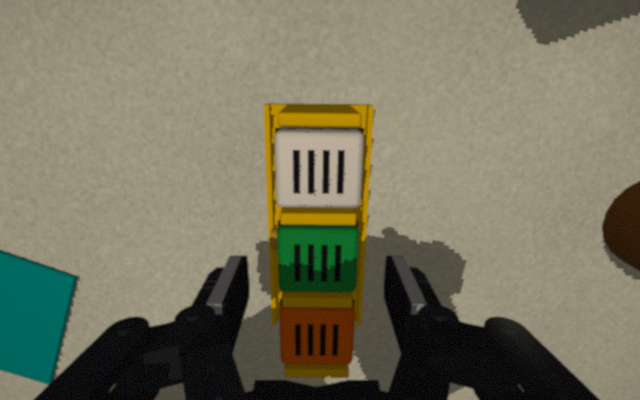

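```bash
python3 -m creep '[{"tx":0.0,"ty":0,"tz":0,"wx":0,"wy":0,"wz":0,"hand":0.7}]'
python3 -c "
from h import *
plan([.4617,.354,.04],.174)"
```

```text
t: 1.92
tcp_pos: [0.4623, 0.3575, 0.0453]
orientation: [-0.062, 0.703, 0.064, 0.706]
ft_force: [-0.1, -1.2, 0.3]
width: 0.698
now [0.4623 0.3575 0.0453] zhead 10.215451838460968 deg; xdir [ 0.0037  0.0024 -1.    ] q [0.5664 0.1324 1.9288 0.     1.0759 0.3881] t 1.93 w 0.698 F [-0.0545 -1.1706  0.2738] T [-0.002   0.0254  0.0089]
t(xyz) mm [ 5.2498 -3.366  -1.2063] w [ 0.0043  0.0041 -0.0017] deg 0.3538479519963315
```

```bash
for i in 1 2 3; do python3 -m creep '[{"tx":0.0,"ty":0,"tz":0,"wx":0,"wy":0,"wz":0,"hand":0.7}]' | head -2; python3 -c "
from h import *
print(r.sense()['qpos'])"; done
```

```text
t: 2.05
tcp_pos: [0.4617, 0.357, 0.0444]
[0.5662 0.1329 1.93   0.     1.0758 0.3881]
t: 2.17
tcp_pos: [0.4612, 0.3565, 0.0434]
[ 0.5661  0.1336  1.931  -0.      1.0757  0.3881]
t: 2.3
tcp_pos: [0.4609, 0.3563, 0.0429]
[ 0.566   0.1342  1.9314 -0.      1.0756  0.3881]
```

```bash
python3 -m creep '[{"tx":0.003,"ty":-0.002,"tz":0.0005,"wx":0,"wy":0,"wz":0,"hand":0.7},{"tx":0.003,"ty":-0.002,"tz":0.0005,"wx":0,"wy":0,"wz":0,"hand":0.4},{"tx":0.003,"ty":-0.002,"tz":0.0005,"wx":0,"wy":0,"wz":0,"hand":0.4},{"tx":0.003,"ty":-0.002,"tz":0.0005,"wx":0,"wy":0,"wz":0,"hand":0.4},{"tx":0.003,"ty":-0.002,"tz":0.0005,"wx":0,"wy":0,"wz":0,"hand":0.4}]'
python3 -c "
from h import *
plan([.4617,.354,.04],.174); snap('side','s3'); crop('s3',250,260,350,370,6,'s3c')"
```

```text
t: 2.92
tcp_pos: [0.4616, 0.3545, 0.0397]
orientation: [-0.063, 0.704, 0.063, 0.704]
ft_force: [-0.3, -0.6, 0.7]
width: 0.401
now [0.4616 0.3545 0.0397] zhead 10.202824191353267 deg; xdir [ 0.0001  0.0001 -1.    ] q [0.5627 0.1374 1.934  0.     1.0701 0.3846] t 2.92 w 0.401 F [-0.3247 -0.6319  0.7432] T [-0.0343 -0.0307  0.0293]
t(xyz) mm [-0.3173 -0.5111  0.0303] w [ 0.0041  0.0001 -0.    ] deg 0.23345071829370861
```

View pics/s3c.png

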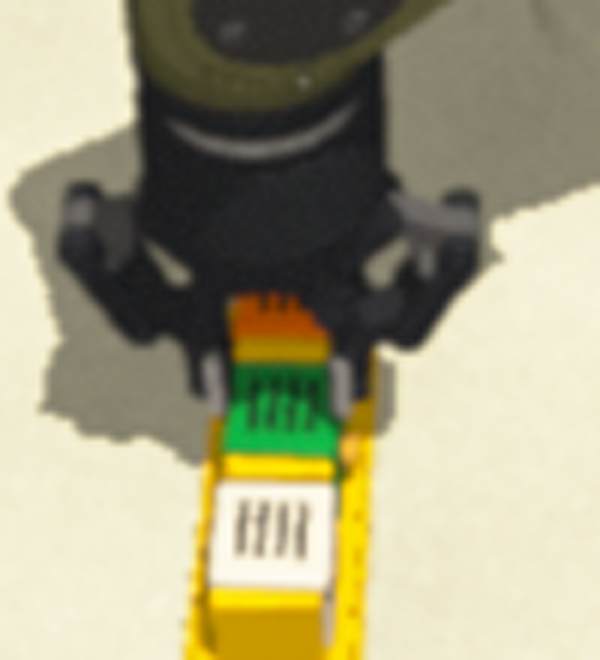

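```bash
python3 -m creep '[{"tx":0,"ty":0,"tz":0,"wx":0,"wy":0,"wz":0,"hand":0.3},{"tx":0,"ty":0,"tz":0,"wx":0,"wy":0,"wz":0,"hand":0.3}]'
python3 -c "
from h import *
plan([.4617,.354,.04],.174); snap('side','s4'); crop('s4',250,260,350,370,6,'s4c');snap('wrist','w4')"
```

```text
t: 3.22
tcp_pos: [0.4615, 0.3544, 0.0396]
orientation: [-0.063, 0.704, 0.063, 0.704]
ft_force: [-0.0, -0.1, 0.9]
width: 0.302
now [0.4615 0.3544 0.0396] zhead 10.203524415904818 deg; xdir [-0. -0. -1.] q [ 0.5627  0.1374  1.9341 -0.      1.0701  0.3846] t 3.23 w 0.302 F [-0.041  -0.1256  0.9353] T [ 0.0322 -0.0046  0.0113]
t(xyz) mm [-0.3815 -0.4637  0.084 ] w [ 0.0041 -0.      0.    ] deg 0.2340617327742874
```

View pics/w4.png

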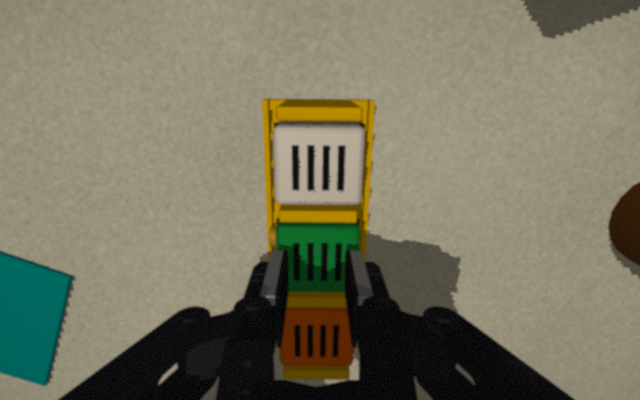

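View pics/s4c.png

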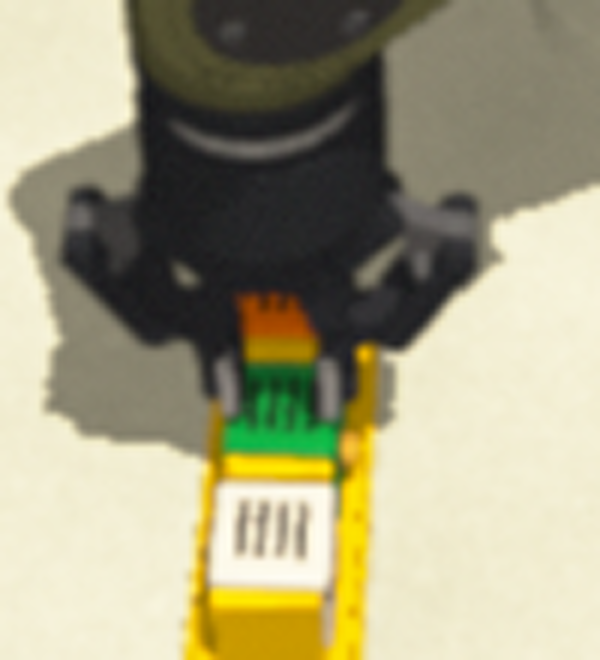

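```bash
python3 - <<'E'
from h import *
for f in ['wrist0','w1','w4']:
    K,o,A=load(f); print(f,o,A[:,2])
C=[(275,224),(359,224),(275,206)]
for f,c in [('w4',(275,207)),('w4',(360,207)),('w4',(277,291)),('w4',(355,291)),('w4',(264,99)),('w4',(375,99))]:
    print(c,onz(f,c,.056))
print(proj('w4',[[.4617,.354,.056]]),proj('w1',[[.4617,.354,.056]]))
s=r.sense(); 
print(proj('w4',[s['tcp_pos']]),proj('s4',[s['tcp_pos'],[.4615,.3544,.06],[.4615,.3544,.056],[.4615,.3544,.075]]))
E
```

```text
wrist0 [0.1024 0.6453 0.3713] [-0.3052  0.0913  0.9479]
w1 [0.447  0.4341 0.3254] [-0.0531  0.315   0.9476]
w4 [0.4457 0.4339 0.2054] [-0.0561  0.3137  0.9479]
(275, 207) [0.4373 0.3762 0.056 ]
(360, 207) [0.4747 0.383  0.056 ]
(277, 291) [0.4443 0.3332 0.056 ]
(355, 291) [0.4817 0.3399 0.056 ]
(264, 99) [0.4263 0.4217 0.056 ]
(375, 99) [0.4707 0.4297 0.056 ]
[[319.7466 259.1641]] [[317.7254 185.0925]]
[[319.2976 242.9206]] [[298.3016 331.7947]
 [297.9315 326.4722]
 [298.0096 327.5296]
 [297.6336 322.4443]]
```

```bash
python3 - <<'E'
from h import *
crop('w4',240,200,400,320,5,'w4c')
E
```

```text
(no output)
```

View pics/w4c.png

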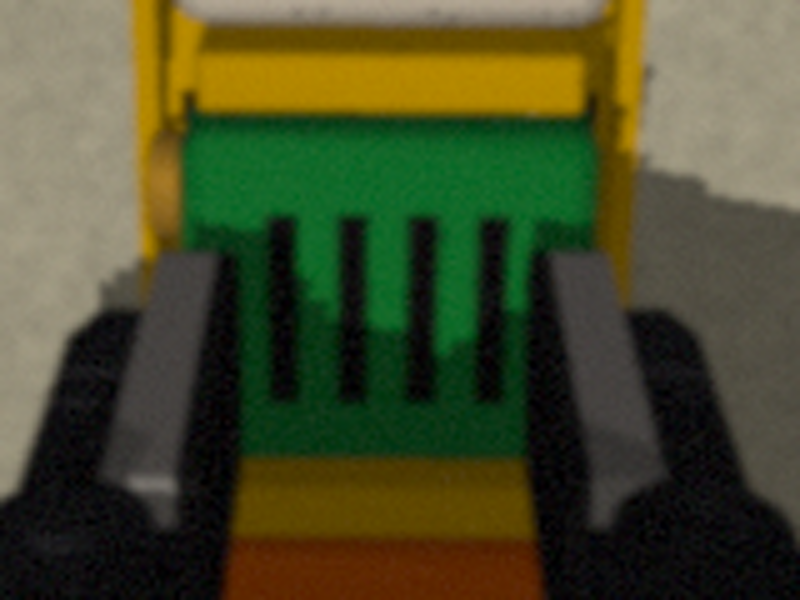

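```bash
python3 - <<'E'
from h import *
for a,b in [((271.9,250),(306.6,329.6)),((283.3,250),(302.9,329.6)),((349.7,250),(290,329.6)),((360.8,250),(286.2,329.6))]:
    print(*tri(('w4',a),('s4',b)))
E
```

```text
[0.4399 0.3659 0.0756] [array([ 0.6, -1.6]), array([ 0.1, -0.3])]
[0.4447 0.3743 0.0889] [array([ 1.4, -3.3]), array([ 0.3, -0.6])]
[0.4778 0.3557 0.0445] [array([2. , 0.1]), array([0.5, 0. ])]
[0.4895 0.3451 0.0216] [array([3.2, 1.4]), array([0.8, 0.4])]
```

```bash
python3 - <<'E'
from h import *
n=np.array([-np.sin(.178),np.cos(.178),0]); c=np.array([.4615,.3544,.0396])
for h in (.008,.011):
  for f,uv in [('w4',(277,250)),('w4',(355,250)),('s4',(304.8,329.6)),('s4',(288,329.6))]:
    o,d=ray(f,uv); k=((c-o)@n+h)/(d@n); print(h,f,o+k*d)
E
```

```text
0.008 w4 [0.4414 0.3589 0.0631]
0.008 w4 [0.4756 0.3651 0.0631]
0.008 s4 [0.4457 0.3597 0.0621]
0.008 s4 [0.4795 0.3658 0.0607]
0.011 w4 [0.4416 0.362  0.0689]
0.011 w4 [0.4743 0.3679 0.0689]
0.011 s4 [0.4449 0.3626 0.0672]
0.011 s4 [0.4784 0.3686 0.0658]
```

```bash
python3 -m creep '[{"tx":0,"ty":0,"tz":0,"wx":0,"wy":0,"wz":0,"hand":0.7},{"tx":0,"ty":0,"tz":0,"wx":0,"wy":0,"wz":0,"hand":0.7},{"tx":0.008,"ty":0,"tz":0,"wx":0,"wy":0,"wz":0,"hand":0.7},{"tx":0.016,"ty":0,"tz":0,"wx":0,"wy":0,"wz":0,"hand":0.7},{"tx":0.016,"ty":0,"tz":0,"wx":0,"wy":0,"wz":0,"hand":0.7}]'
python3 -c "
from h import *
plan([.4617,.354,.022],.174); snap('side','s5'); crop('s5',250,260,350,370,6,'s5c');snap('wrist','w5');crop('w5',220,180,420,330,4,'w5c')"
```

```text
t: 3.95
tcp_pos: [0.4606, 0.3538, 0.0221]
orientation: [-0.063, 0.705, 0.062, 0.703]
ft_force: [-0.3, 0.1, -0.3]
width: 0.696
now [0.4606 0.3538 0.0221] zhead 10.196211508652423 deg; xdir [-0.0023 -0.0014 -1.    ] q [0.5626 0.1604 1.9423 0.     1.0416 0.3846] t 3.95 w 0.696 F [-0.2504  0.0599 -0.2504] T [-0.0045 -0.0156 -0.0325]
t(xyz) mm [0.1054 0.0008 1.0988] w [ 0.004  -0.0025  0.001 ] deg 0.27449988729718616
```

View pics/w5c.png

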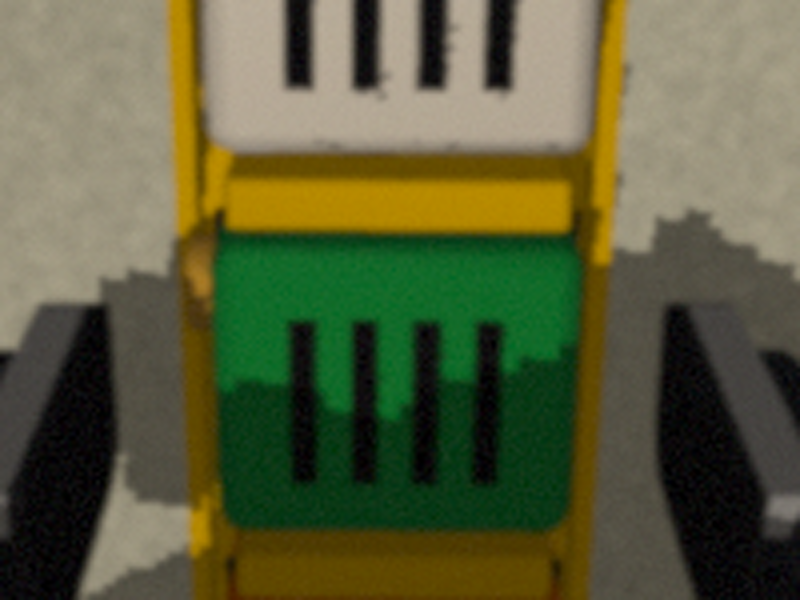

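View pics/s5c.png

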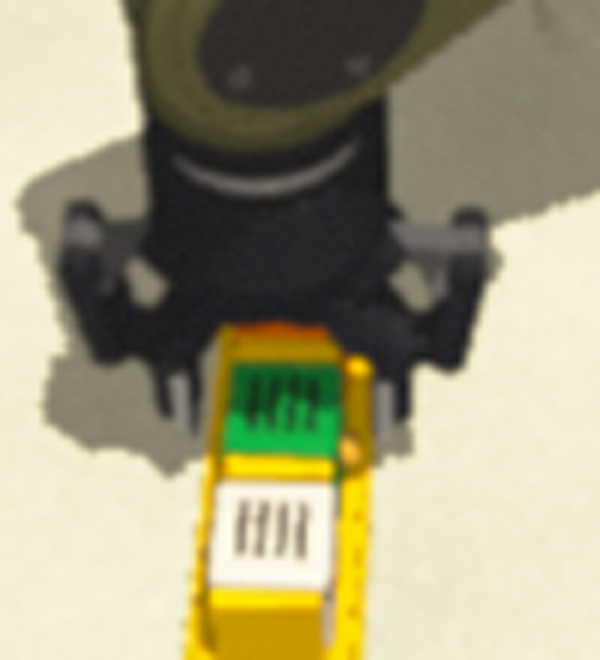

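```bash
python3 - <<'E'
from h import *
n=np.array([-np.sin(.178),np.cos(.178),0]); c=np.array([.4606,.3538,.0221])
for h in (0,.006,.011):
  P=[]
  for f,uv in [('w5',(247,256)),('w5',(387,256))]:
    o,d=ray(f,uv); k=((c-o)@n+h)/(d@n); P.append(o+k*d)
  print(h,P,np.linalg.norm(P[0]-P[1]))
E
```

```text
0 [array([0.4269, 0.3477, 0.0364]), array([0.4928, 0.3596, 0.0364])] 0.066931373564368
0.006 [array([0.4283, 0.3541, 0.0477]), array([0.4893, 0.3651, 0.0476])] 0.06199263566023109
0.011 [array([0.4294, 0.3594, 0.057 ]), array([0.4864, 0.3696, 0.057 ])] 0.057877020740117
```

```bash
python3 -m creep '[{"tx":0.008,"ty":0,"tz":0.001,"wx":0,"wy":0,"wz":0,"hand":0.55},{"tx":0.008,"ty":0,"tz":0.001,"wx":0,"wy":0,"wz":0,"hand":0.55},{"tx":0.008,"ty":0,"tz":0.001,"wx":0,"wy":0,"wz":0,"hand":0.55}]'
python3 -c "
from h import *
plan([.4617,.354,.022],.174); snap('side','s6'); crop('s6',250,260,350,370,6,'s6c');snap('wrist','w6');crop('w6',220,180,420,330,4,'w6c')"
```

```text
t: 4.42
tcp_pos: [0.4625, 0.3546, 0.0155]
orientation: [-0.063, 0.704, 0.063, 0.704]
ft_force: [0.4, -0.0, -0.3]
width: 0.551
now [0.4625 0.3546 0.0155] zhead 10.195373622860059 deg; xdir [-0.0001 -0.0001 -1.    ] q [ 0.5619  0.172   1.942  -0.      1.0278  0.384 ] t 4.42 w 0.551 F [ 0.3909 -0.0052 -0.2842] T [-0.0686  0.0393 -0.0115]
t(xyz) mm [-6.4801 -0.4016 -0.9237] w [ 0.0039 -0.0001  0.0001] deg 0.22612078651767362
```

View pics/w6c.png

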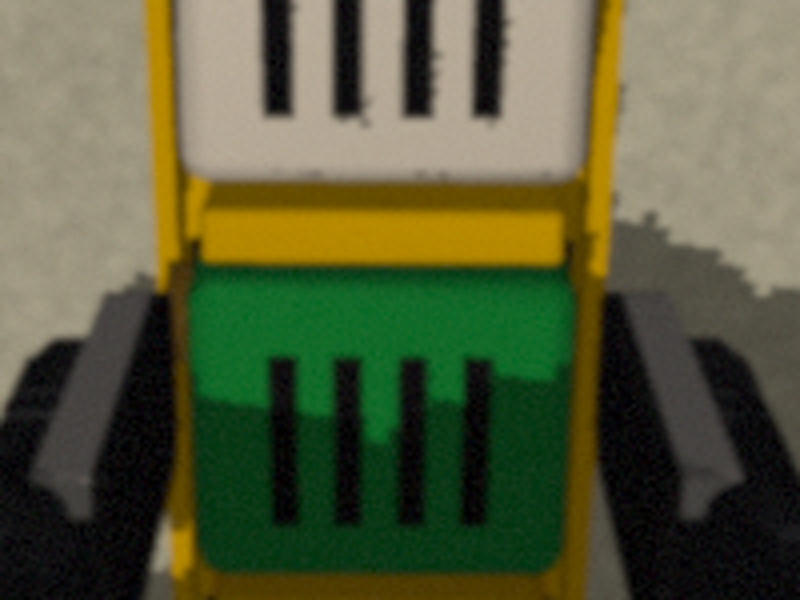

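View pics/s6c.png

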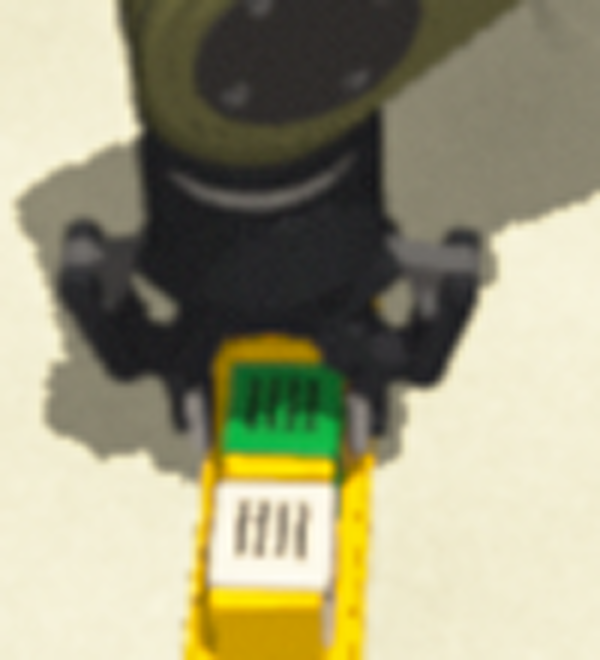

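```bash
python3 - <<'E'
from h import *
n=np.array([-np.sin(.178),np.cos(.178),0]); c=np.array([.4617,.3543,.0221])
for h in (.008,.011):
  P=[]
  for f,uv in [('w6',(261,253.5)),('w6',(372,253.5)),('s6',(250+195/6,260+450/6)),('s6',(250+357/6,260+450/6))]:
    o,d=ray(f,uv); k=((c-o)@n+h)/(d@n); P.append(o+k*d)
  print(h,P,np.linalg.norm(P[0]-P[1]))
E
```

```text
0.008 [array([0.4359, 0.3578, 0.0421]), array([0.4836, 0.3664, 0.0422]), array([0.492 , 0.3679, 0.0392]), array([0.4367, 0.3579, 0.0416])] 0.04849377336928322
0.011 [array([0.4364, 0.3609, 0.0478]), array([0.4821, 0.3692, 0.0479]), array([0.4908, 0.3707, 0.0444]), array([0.436 , 0.3608, 0.0468])] 0.04650577987436902
```

```bash
python3 -m creep '[{"tx":0.003,"ty":0,"tz":-0.0005,"wx":0,"wy":0,"wz":0,"hand":0.55},{"tx":0.003,"ty":0,"tz":-0.0005,"wx":0,"wy":0,"wz":0,"hand":0.42},{"tx":0.003,"ty":0,"tz":-0.0005,"wx":0,"wy":0,"wz":0,"hand":0.42},{"tx":0.003,"ty":0,"tz":-0.0005,"wx":0,"wy":0,"wz":0,"hand":0.42}]'
python3 -c "
from h import *
plan([.4617,.354,.022],.174); snap('side','s7'); crop('s7',250,260,350,370,6,'s7c');snap('wrist','w7');crop('w7',220,180,420,330,4,'w7c')"
```

```text
t: 5.03
tcp_pos: [0.462, 0.3545, 0.0126]
orientation: [-0.063, 0.704, 0.063, 0.704]
ft_force: [0.1, -0.0, 0.5]
width: 0.447
now [0.462  0.3545 0.0126] zhead 10.19985086127813 deg; xdir [-0.  0. -1.] q [0.5623 0.1752 1.9441 0.     1.0222 0.3843] t 5.03 w 0.447 F [ 0.0732 -0.0353  0.4741] T [ 0.0279  0.0069 -0.0614]
t(xyz) mm [-9.4093 -0.4495 -0.4233] w [ 0.004  0.    -0.   ] deg 0.2303858245795263
```

View pics/w7c.png

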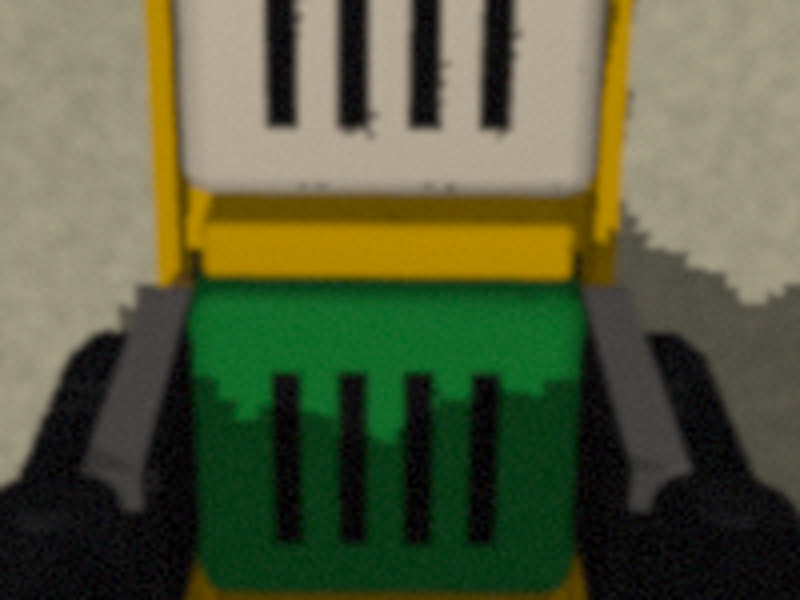

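View pics/s7c.png

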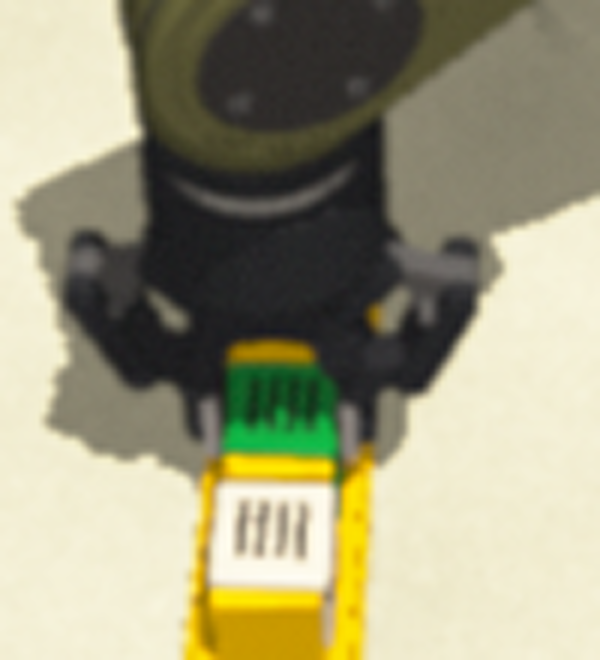

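```bash
python3 -m creep '[{"tx":0,"ty":0,"tz":0,"wx":0,"wy":0,"wz":0,"hand":0.38},{"tx":-0.015,"ty":0,"tz":0,"wx":0,"wy":0,"wz":0,"hand":0.38},{"tx":-0.04,"ty":0,"tz":0,"wx":0,"wy":0,"wz":0,"hand":0.38},{"tx":-0.075,"ty":0,"tz":0,"wx":0,"wy":0,"wz":0,"hand":0.38},{"tx":-0.115,"ty":0,"tz":0,"wx":0,"wy":0,"wz":0,"hand":0.38}]'
python3 -c "
from h import *
plan([.4185,-.167,.14],np.pi/2+.088); snap('side','s8'); crop('s8',220,200,370,370,4,'s8c');snap('wrist','w8');crop('w8',220,180,420,330,4,'w8c')"
```

```text
t: 5.75
tcp_pos: [0.4616, 0.3542, 0.1289]
orientation: [-0.063, 0.705, 0.063, 0.704]
ft_force: [0.5, -0.5, -0.3]
width: 0.448
now [0.4616 0.3542 0.1289] zhead 10.19672632653012 deg; xdir [-0.0007 -0.0005 -1.    ] q [ 0.5623  0.0365  1.8774 -0.      1.2286  0.3843] t 5.75 w 0.448 F [ 0.5496 -0.4602 -0.3051] T [-0.0075 -0.046  -0.017 ]
t(xyz) mm [ -10.7947 -505.346  -134.6995] w [-1.4808 -0.0009 -0.0003] deg 84.84530619883645
```

View pics/w8c.png

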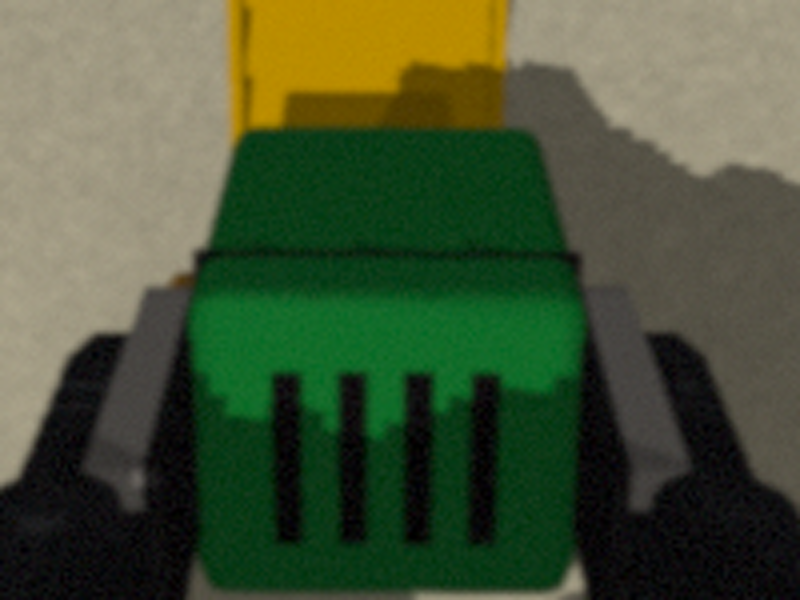

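View pics/s8c.png

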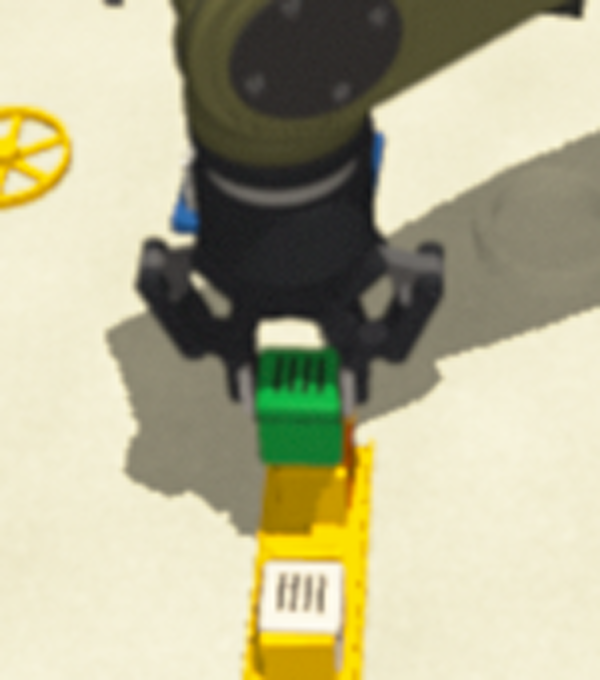

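```bash
python3 -m creep '[{"tx":-0.015,"ty":-0.055,"tz":-0.015,"wx":-0.17,"wy":0,"wz":0,"hand":0.38},{"tx":-0.02,"ty":-0.11,"tz":-0.03,"wx":-0.35,"wy":0,"wz":0,"hand":0.38},{"tx":-0.02,"ty":-0.17,"tz":-0.045,"wx":-0.53,"wy":0,"wz":0,"hand":0.38},{"tx":-0.02,"ty":-0.23,"tz":-0.061,"wx":-0.71,"wy":0,"wz":0,"hand":0.38},{"tx":-0.02,"ty":-0.285,"tz":-0.076,"wx":-0.89,"wy":0,"wz":0,"hand":0.38}]'
python3 -c "
from h import *
plan([.4185,-.167,.13],np.pi/2+.088)"
```

```text
t: 6.48
tcp_pos: [0.439, 0.0742, 0.1475]
orientation: [-0.346, 0.617, 0.346, 0.616]
ft_force: [0.3, 0.3, -1.1]
width: 0.447
now [0.439  0.0742 0.1475] zhead 58.649012748663836 deg; xdir [ 0.     -0.0001 -1.    ] q [ 0.0467 -0.3072  2.152  -0.0001  1.2967 -0.9768] t 6.47 w 0.447 F [ 0.3231  0.3369 -1.0777] T [ 0.0001 -0.0043  0.0292]
t(xyz) mm [  17.4957 -107.9802 -216.5987] w [-0.6352 -0.0001  0.0001] deg 36.393016338148016
```

```bash
python3 -m creep '[{"tx":0,"ty":-0.023,"tz":-0.052,"wx":-0.15,"wy":0,"wz":0,"hand":0.38},{"tx":0,"ty":-0.046,"tz":-0.104,"wx":-0.3,"wy":0,"wz":0,"hand":0.38},{"tx":0,"ty":-0.07,"tz":-0.156,"wx":-0.45,"wy":0,"wz":0,"hand":0.38},{"tx":0.005,"ty":-0.0927,"tz":-0.208,"wx":-0.59,"wy":0,"wz":0,"hand":0.38},{"tx":0.01,"ty":-0.0927,"tz":-0.208,"wx":-0.59,"wy":0,"wz":0,"hand":0.38}]'
python3 -m creep '[{"tx":0,"ty":0,"tz":0,"wx":0,"wy":0,"wz":0,"hand":0.38}]' >/dev/null
python3 -c "
from h import *
plan([.4185,-.167,.0106],np.pi/2+.088); snap('wrist','w9');snap('side','s9')
print(proj('w9',[[.4185,-.167,.004]]))"
```

```text
t: 7.1
tcp_pos: [0.4085, -0.1528, 0.1376]
orientation: [0.508, -0.492, -0.508, -0.492]
ft_force: [0.6, 0.7, -0.9]
width: 0.451
now [ 0.4087 -0.1495  0.1368] zhead 92.02512168434882 deg; xdir [-0.0016  0.0013 -1.    ] q [-0.4745 -0.3219  2.1817  0.0005  1.2838 -2.0808] t 7.22 w 0.456 F [-0.8535 -0.6003 -0.5897] T [0.0294 0.0129 0.0351]
t(xyz) mm [126.1614  -9.3657 -17.9716] w [-0.0527  0.0014 -0.0015] deg 3.0191588755162972
[[297.1096 188.2496]]
```

View pics/w9.png

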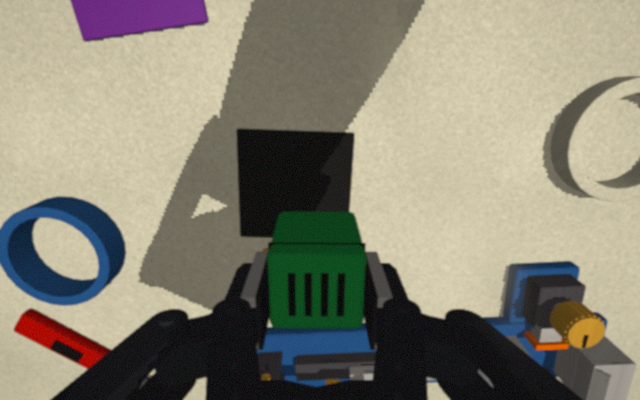

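View pics/s9.png

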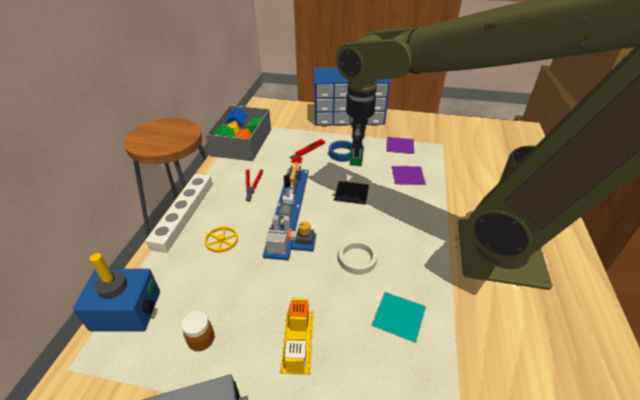

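```bash
python3 -m creep '[{"tx":0.02,"ty":-0.005,"tz":-0.009,"wx":-0.053,"wy":0,"wz":0,"hand":0.38},{"tx":0.06,"ty":-0.009,"tz":-0.018,"wx":-0.053,"wy":0,"wz":0,"hand":0.38},{"tx":0.09,"ty":-0.009,"tz":-0.018,"wx":-0.053,"wy":0,"wz":0,"hand":0.38},{"tx":0.09,"ty":-0.009,"tz":-0.018,"wx":-0.053,"wy":0,"wz":0,"hand":0.38}]'
python3 -m creep '[{"tx":0,"ty":0,"tz":0,"wx":0,"wy":0,"wz":0,"hand":0.38}]' >/dev/null
python3 -c "
from h import *
plan([.4185,-.167,.0106],np.pi/2+.088)"
```

```text
t: 7.82
tcp_pos: [0.4174, -0.1651, 0.0453]
orientation: [-0.52, 0.477, 0.525, 0.476]
ft_force: [0.4, -0.3, -0.8]
width: 0.453
now [ 0.4202 -0.1671  0.0491] zhead 95.26630538213793 deg; xdir [ 0.0017 -0.0009 -1.    ] q [-0.4974 -0.1695  2.2186  0.      1.0905 -2.1601] t 7.95 w 0.455 F [ 0.1972 -0.3774 -0.4574] T [ 0.0246 -0.0156 -0.0287]
t(xyz) mm [38.4572  1.7559  0.3345] w [ 0.0039 -0.001   0.0016] deg 0.25006008557644294
```

```bash
python3 -m creep '[{"tx":0.015,"ty":0.001,"tz":0,"wx":0,"wy":0,"wz":0,"hand":0.38},{"tx":0.028,"ty":0.001,"tz":0,"wx":0,"wy":0,"wz":0,"hand":0.38},{"tx":0.033,"ty":0.001,"tz":0,"wx":0,"wy":0,"wz":0,"hand":0.38},{"tx":0.033,"ty":0.001,"tz":0,"wx":0,"wy":0,"wz":0,"hand":0.38}]'
python3 -c "
from h import *
plan([.4185,-.167,.0106],np.pi/2+.088)
snap('wrist','w10');snap('side','s10');crop('s10',300,120,400,220,6,'s10c')"
```

```text
t: 8.45
tcp_pos: [0.4176, -0.1674, 0.014]
orientation: [-0.522, 0.477, 0.523, 0.477]
ft_force: [-1.1, -1.0, -0.7]
width: 0.454
now [ 0.4176 -0.1674  0.014 ] zhead 95.16457581847 deg; xdir [-0.0013  0.0007 -1.    ] q [-0.5007 -0.1155  2.2398 -0.      1.0187 -2.1616] t 8.45 w 0.454 F [-1.0665 -0.9793 -0.7125] T [ 0.0676 -0.003   0.0146]
t(xyz) mm [ 3.4217 -0.941   0.3324] w [ 0.0021  0.0008 -0.0012] deg 0.14789781918847905
```

View pics/w10.png

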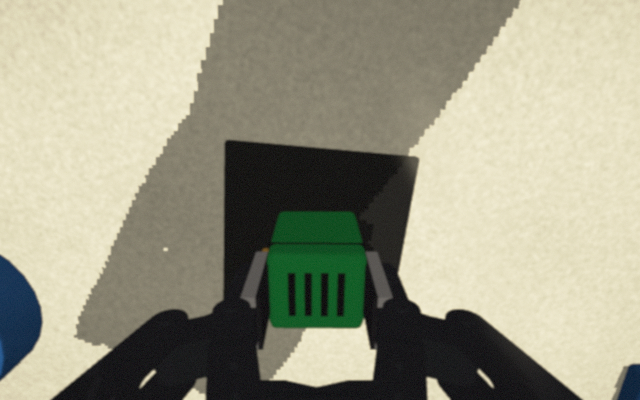

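View pics/s10c.png

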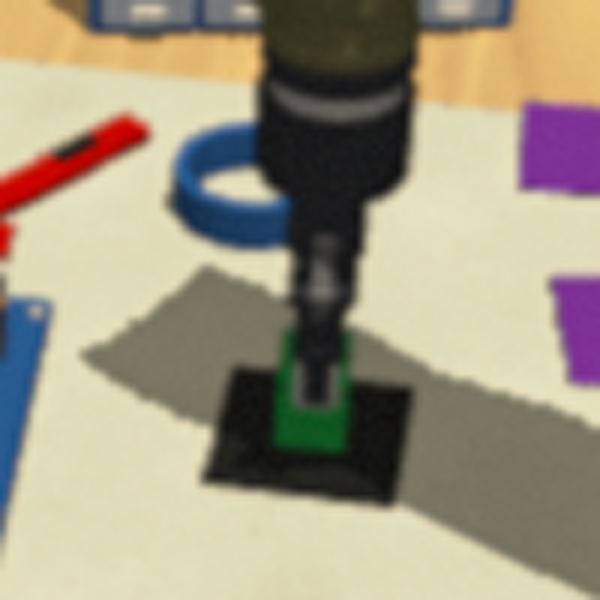

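```bash
python3 -m creep '[{"tx":0.002,"ty":0,"tz":0,"wx":0,"wy":0,"wz":0,"hand":0.38},{"tx":0.0035,"ty":0,"tz":0,"wx":0,"wy":0,"wz":0,"hand":0.38},{"tx":0.0035,"ty":0,"tz":0,"wx":0,"wy":0,"wz":0,"hand":0.38}]'
python3 -c "
from h import *
plan([.4185,-.167,.0106],np.pi/2+.088)"
```

```text
t: 8.93
tcp_pos: [0.418, -0.1676, 0.0111]
orientation: [-0.522, 0.477, 0.522, 0.477]
ft_force: [0.6, -0.1, -2.0]
width: 0.451
now [ 0.418  -0.1676  0.0111] zhead 95.17544388291294 deg; xdir [-0.0001  0.0001 -1.    ] q [-0.5006 -0.1102  2.2409 -0.      1.0111 -2.1617] t 8.93 w 0.451 F [ 0.5924 -0.1268 -2.0427] T [-0.0226  0.0115  0.0542]
t(xyz) mm [ 0.5406 -0.5103  0.5409] w [ 0.0023  0.0001 -0.0001] deg 0.13364468152245018
```

```bash
python3 -m creep '[{"tx":0.001,"ty":0,"tz":0,"wx":0,"wy":0,"wz":0,"hand":0.38},{"tx":0.0015,"ty":0,"tz":0,"wx":0,"wy":0,"wz":0,"hand":0.38}]'
python3 -c "
from h import *
plan([.4185,-.167,.0106],np.pi/2+.088)"
```

```text
t: 9.18
tcp_pos: [0.4183, -0.1677, 0.0105]
orientation: [-0.522, 0.477, 0.522, 0.477]
ft_force: [-3.3, 2.0, 8.7]
width: 0.453
now [ 0.4183 -0.1677  0.0105] zhead 95.1763368461497 deg; xdir [-0.0003  0.0001 -1.    ] q [-0.5005 -0.1084  2.2404 -0.      1.0099 -2.1616] t 9.18 w 0.453 F [-3.2795  1.9988  8.7206] T [0.2668 0.5752 0.0178]
t(xyz) mm [-0.0566 -0.2845  0.6647] w [ 0.0023  0.0002 -0.0003] deg 0.13590748645710196
```

Contact. Open the fingers.

```bash
python3 -m creep '[{"tx":-0.001,"ty":0,"tz":0,"wx":0,"wy":0,"wz":0,"hand":0.45},{"tx":-0.001,"ty":0,"tz":0,"wx":0,"wy":0,"wz":0,"hand":0.55},{"tx":-0.001,"ty":0,"tz":0,"wx":0,"wy":0,"wz":0,"hand":0.75},{"tx":-0.001,"ty":0,"tz":0,"wx":0,"wy":0,"wz":0,"hand":0.75}]'
python3 -m creep '[{"tx":-0.03,"ty":0,"tz":0,"wx":0,"wy":0,"wz":0,"hand":0.75},{"tx":-0.07,"ty":0,"tz":0,"wx":0,"wy":0,"wz":0,"hand":0.75},{"tx":-0.09,"ty":0,"tz":0,"wx":0,"wy":0,"wz":0,"hand":0.75},{"tx":-0.09,"ty":0,"tz":0,"wx":0,"wy":0,"wz":0,"hand":0.75}]'
python3 -c "
from h import *
plan([.4185,-.167,.1],.088)
snap('wrist','w11');crop('w11',200,150,440,330,3,'w11c')
snap('top','top11');crop('top11',320,190,400,260,8,'t11c')"
```

```text
t: 9.68
tcp_pos: [0.4181, -0.1676, 0.0106]
orientation: [-0.522, 0.477, 0.522, 0.477]
ft_force: [0.8, -0.3, -0.2]
width: 0.752
t: 10.18
tcp_pos: [0.4195, -0.1683, 0.1026]
orientation: [0.524, -0.477, -0.521, -0.477]
ft_force: [-0.3, 0.2, -0.1]
width: 0.749
now [ 0.4195 -0.1683  0.1026] zhead 95.17843724994596 deg; xdir [ 0.0038 -0.0021 -1.    ] q [-0.5005 -0.245   2.1823 -0.      1.1999 -2.1617] t 10.18 w 0.749 F [-0.3092  0.167  -0.1411] T [-0.0073 -0.0023 -0.0226]
t(xyz) mm [2.6068 0.8388 1.4299] w [1.5732 0.0009 0.0048] deg 90.1369439467009
```

View pics/w11c.png

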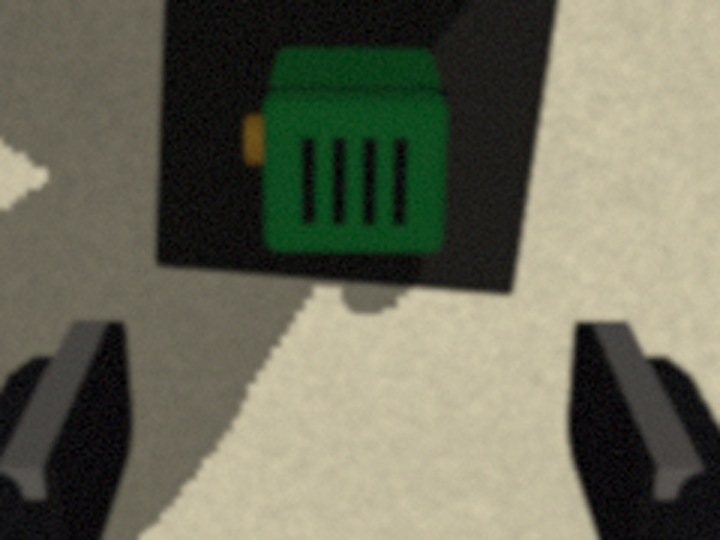

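View pics/t11c.png

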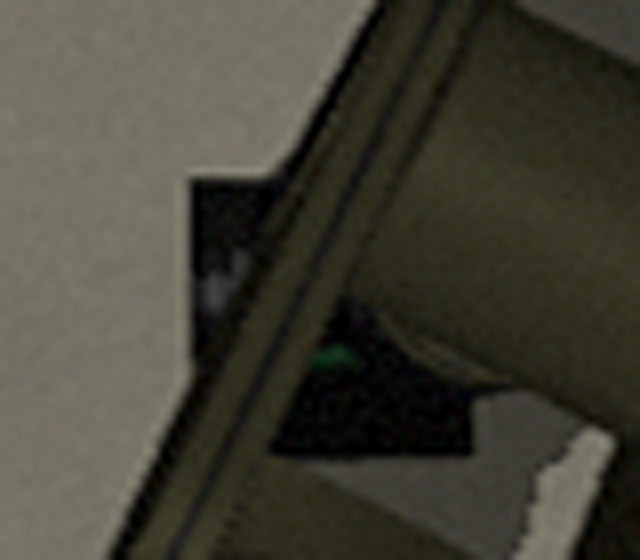

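```bash
python3 - <<'E'
from h import *
g=lambda u,v:(200+u/3,150+v/3)
P=np.array([onz('w11',g(*c),.054) for c in [(264,93),(446,93),(443,252),(265,252)]]); print(P,P.mean(0),np.linalg.norm(P-np.roll(P,-1,0),axis=1)); d=P[1]-P[0]+P[2]-P[3];print(np.degrees(np.arctan2(d[1],d[0])))
for c in [(160,263),(510,292)]: print(onz('w11',g(*c),.004))
E
```

```text
[[ 0.3998 -0.1891  0.054 ]
 [ 0.3964 -0.1513  0.054 ]
 [ 0.4326 -0.1476  0.054 ]
 [ 0.4362 -0.1866  0.054 ]] [ 0.4163 -0.1687  0.054 ] [0.038  0.0364 0.0391 0.0364]
95.19222670102889
[ 0.4655 -0.2172  0.004 ]
[ 0.4655 -0.1211  0.004 ]
```

```bash
python3 -m creep '[{"tx":0,"ty":0,"tz":0,"wx":0.18,"wy":0,"wz":0,"hand":0.75},{"tx":0,"ty":0,"tz":0,"wx":0.36,"wy":0,"wz":0,"hand":0.75},{"tx":0,"ty":0,"tz":0,"wx":0.54,"wy":0,"wz":0,"hand":0.75},{"tx":0,"ty":0,"tz":0,"wx":0.72,"wy":0,"wz":0,"hand":0.75},{"tx":0,"ty":0,"tz":0,"wx":0.9,"wy":0,"wz":0,"hand":0.75}]' | head -1
python3 -m creep '[{"tx":0,"ty":0,"tz":0,"wx":0.18,"wy":0,"wz":0,"hand":0.75},{"tx":0,"ty":0,"tz":0,"wx":0.36,"wy":0,"wz":0,"hand":0.75},{"tx":0,"ty":0,"tz":0,"wx":0.54,"wy":0,"wz":0,"hand":0.75},{"tx":0,"ty":0,"tz":0,"wx":0.67,"wy":0,"wz":0,"hand":0.75},{"tx":0,"ty":0,"tz":0,"wx":0.67,"wy":0,"wz":0,"hand":0.75}]' | head -1
python3 -c "
from h import *
plan([.417,-.168,.03],.0905)
snap('wrist','w12');crop('w12',200,150,440,330,3,'w12c')"
```

```text
t: 10.9
t: 11.52
now [ 0.4171 -0.1671  0.0989] zhead 5.308737026013967 deg; xdir [-0.0028  0.0015 -1.    ] q [-0.5006 -0.2416  2.1862 -0.      1.2002 -0.5932] t 11.53 w 0.749 F [-0.0126  0.3208  0.0156] T [-0.0001  0.0165  0.0228]
t(xyz) mm [68.8826 -1.0534  0.0368] w [ 0.0022 -0.0027 -0.0018] deg 0.2226407541535337
```

View pics/w12c.png

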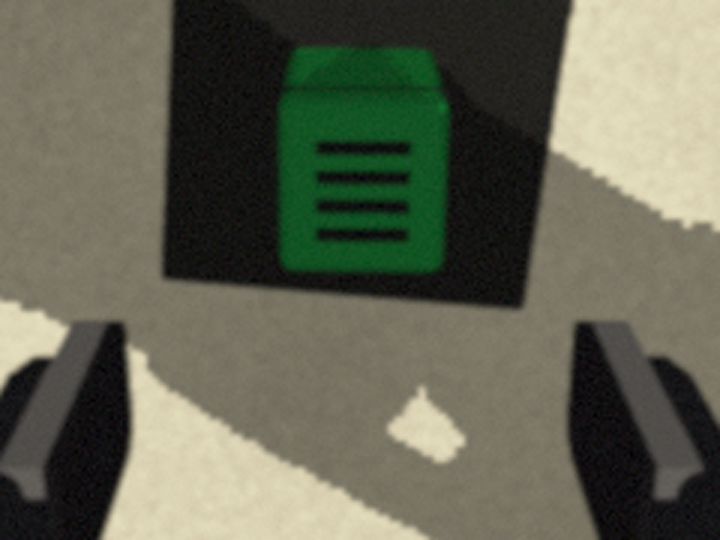

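```bash
python3 - <<'E'
from h import *
g=lambda u,v:(200+u/3,150+v/3)
P=np.array([onz('w12',g(*c),.054) for c in [(278,93),(449,93),(444,272),(280,272)]]); print(P,P.mean(0),np.linalg.norm(P-np.roll(P,-1,0),axis=1)); d=P[1]-P[0]+P[2]-P[3];print(np.degrees(np.arctan2(d[1],d[0])))
c=P.mean(0); c[2]=.02
plan(c,.0905)
E
```

```text
[[ 0.3991 -0.1486  0.054 ]
 [ 0.4341 -0.1453  0.054 ]
 [ 0.438  -0.1855  0.054 ]
 [ 0.4025 -0.1889  0.054 ]] [ 0.4184 -0.1671  0.054 ] [0.0351 0.0404 0.0356 0.0405]
5.339119583796074
now [ 0.4172 -0.1672  0.0992] zhead 5.346166441597445 deg; xdir [-0.0024  0.0013 -1.    ] q [-0.5006 -0.2418  2.1859 -0.      1.2003 -0.5939] t 11.57 w 0.747 F [0.008  0.0396 0.1955] T [-0.0005  0.0052  0.0267]
t(xyz) mm [79.1867 -0.1357  1.3668] w [ 0.0028 -0.0023 -0.0015] deg 0.22431052778718222
```

```bash
python3 -m creep '[{"tx":0.04,"ty":0,"tz":0.0005,"wx":0,"wy":0,"wz":0,"hand":0.7},{"tx":0.08,"ty":0,"tz":0.0005,"wx":0,"wy":0,"wz":0,"hand":0.7},{"tx":0.091,"ty":0,"tz":0.0005,"wx":0,"wy":0,"wz":0,"hand":0.7},{"tx":0.091,"ty":0,"tz":0.0005,"wx":0,"wy":0,"wz":0,"hand":0.6},{"tx":0.091,"ty":0,"tz":0.0005,"wx":0,"wy":0,"wz":0,"hand":0.55}]'
python3 -c "
from h import *
plan([.4175,-.168,.0066],.0905)
snap('wrist','w13');crop('w13',200,180,440,330,3,'w13c')"
```

```text
t: 12.2
tcp_pos: [0.4199, -0.1683, 0.0113]
orientation: [-0.033, 0.705, 0.032, 0.707]
ft_force: [0.3, 0.1, 0.3]
width: 0.553
now [ 0.4199 -0.1683  0.0113] zhead 5.246225535832673 deg; xdir [ 0.0025 -0.0014 -1.    ] q [-0.4999 -0.1079  2.2384 -0.      1.0082 -0.5915] t 12.2 w 0.553 F [0.251  0.0603 0.2905] T [ 0.0154 -0.0196  0.0362]
t(xyz) mm [ 4.7232  0.5082 -2.3865] w [0.0011 0.0024 0.0016] deg 0.17603149129105944
```

View pics/w13c.png

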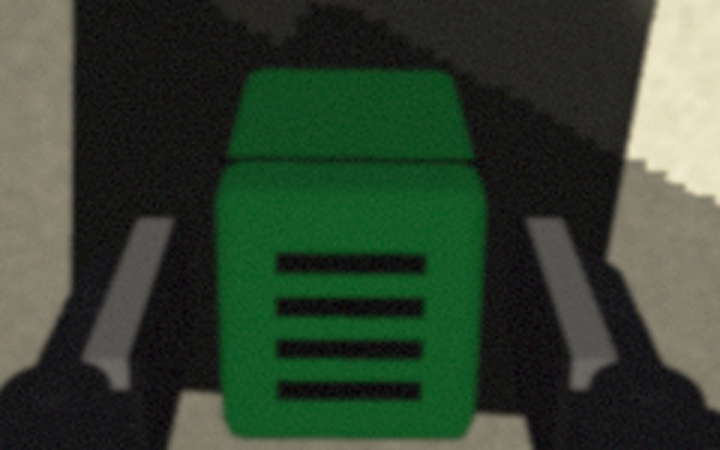

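```bash
python3 -m creep '[{"tx":0.002,"ty":0,"tz":0,"wx":0,"wy":0,"wz":0,"hand":0.5},{"tx":0.002,"ty":0,"tz":0,"wx":0,"wy":0,"wz":0,"hand":0.45},{"tx":0.002,"ty":0,"tz":0,"wx":0,"wy":0,"wz":0,"hand":0.36},{"tx":0.002,"ty":0,"tz":0,"wx":0,"wy":0,"wz":0,"hand":0.33},{"tx":0.002,"ty":0,"tz":0,"wx":0,"wy":0,"wz":0,"hand":0.33}]'
python3 -c "
from h import *
plan([.4175,-.168,.0066],.0905)"
```

```text
t: 12.88
tcp_pos: [0.4192, -0.1679, 0.0084]
orientation: [-0.032, 0.706, 0.032, 0.707]
ft_force: [-0.3, 0.6, 4.9]
width: 0.41
now [ 0.4192 -0.1679  0.0084] zhead 5.22100477266419 deg; xdir [ 0.0011 -0.0006 -1.    ] q [-0.4999 -0.1035  2.2402  0.      1.0036 -0.591 ] t 12.88 w 0.41 F [-0.3282  0.6305  4.916 ] T [ 0.0617  0.1213 -0.0022]
t(xyz) mm [ 1.8381  0.0636 -1.733 ] w [0.0006 0.0011 0.0007] deg 0.08146795982033748
```

```bash
python3 -m creep '[{"tx":-0.01,"ty":0,"tz":0,"wx":0,"wy":0,"wz":0,"hand":0.33},{"tx":-0.04,"ty":0,"tz":0,"wx":0,"wy":0,"wz":0,"hand":0.33},{"tx":-0.09,"ty":0,"tz":0,"wx":0,"wy":0,"wz":0,"hand":0.33},{"tx":-0.14,"ty":0.02,"tz":0.015,"wx":0,"wy":0,"wz":0,"hand":0.33},{"tx":-0.155,"ty":0.06,"tz":0.05,"wx":0,"wy":0,"wz":0,"hand":0.33}]'
python3 -c "
from h import *
plan([.54,.0,.165],.0905)"
```

```text
t: 13.5
tcp_pos: [0.4647, -0.1041, 0.1671]
orientation: [-0.032, 0.704, 0.03, 0.709]
ft_force: [-0.5, -0.7, -0.9]
width: 0.404
now [ 0.4647 -0.1041  0.1671] zhead 5.024235009073016 deg; xdir [ 0.0064 -0.0027 -1.    ] q [-0.3329 -0.25    2.0733 -0.0005  1.3113 -0.4205] t 13.5 w 0.404 F [-0.4784 -0.6915 -0.9044] T [ 0.0124 -0.0271  0.011 ]
t(xyz) mm [ 2.2946 97.1416 84.1154] w [-0.0028  0.0061  0.0033] deg 0.42945687055009374
```

```bash
python3 -m creep '[{"tx":0.0,"ty":0.03,"tz":0.045,"wx":0,"wy":0,"wz":0,"hand":0.33},{"tx":0.0,"ty":0.06,"tz":0.09,"wx":0,"wy":0,"wz":0,"hand":0.33},{"tx":0.0,"ty":0.06,"tz":0.09,"wx":0,"wy":0,"wz":0,"hand":0.33},{"tx":0.0,"ty":0.06,"tz":0.09,"wx":0,"wy":0,"wz":0,"hand":0.33}]'
python3 -c "
from h import *
plan([.54,.0,.165],.0905); snap('wrist','w14')"
```

```text
t: 14.0
tcp_pos: [0.5463, -0.0352, 0.162]
orientation: [-0.032, 0.707, 0.032, 0.706]
ft_force: [0.0, -0.6, -1.4]
width: 0.408
now [ 0.5463 -0.0352  0.162 ] zhead 5.252628628001573 deg; xdir [-0.002 -0.    -1.   ] q [-0.1622 -0.0692  1.9237 -0.0003  1.289  -0.2538] t 14.0 w 0.408 F [ 0.0209 -0.5714 -1.3884] T [-0.0082 -0.0134  0.0024]
t(xyz) mm [-2.9894 35.6344 -3.0914] w [ 0.0012 -0.002  -0.0002] deg 0.13141235292732167
```

View pics/w14.png

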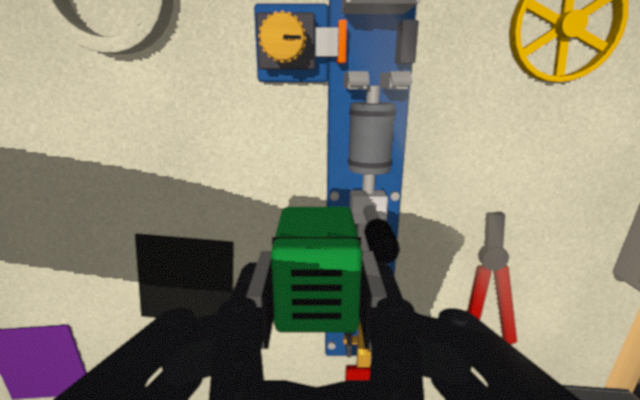

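```bash
python3 -m creep '[{"tx":0.0,"ty":0.025,"tz":0.02,"wx":0.001,"wy":0,"wz":0,"hand":0.33},{"tx":0.0,"ty":0.05,"tz":0.039,"wx":0.001,"wy":0,"wz":0,"hand":0.33},{"tx":0.0,"ty":0.05,"tz":0.039,"wx":0.001,"wy":0,"wz":0,"hand":0.33},{"tx":0.0,"ty":0.05,"tz":0.039,"wx":0.001,"wy":0,"wz":0,"hand":0.33}]'
python3 -c "
from h import *
plan([.5812,.0772,.165],.0905); snap('wrist','w15'); crop('w14',240,0,440,130,4,'w14c'); crop('w15',240,60,440,210,4,'w15c')"
```

```text
t: 14.55
tcp_pos: [0.5806, 0.017, 0.1626]
orientation: [-0.032, 0.707, 0.031, 0.706]
ft_force: [-0.3, -0.3, -0.5]
width: 0.41
now [0.5806 0.017  0.1626] zhead 5.108308031099813 deg; xdir [-0.0006 -0.0004 -1.    ] q [-0.0629  0.0044  1.8509 -0.0005  1.2869 -0.1519] t 14.55 w 0.41 F [-0.2605 -0.3413 -0.4501] T [-0.0374  0.0629 -0.0371]
t(xyz) mm [-2.416  59.8768  5.9866] w [-0.0013 -0.0007  0.0004] deg 0.08815440765230885
```

View pics/w14c.png

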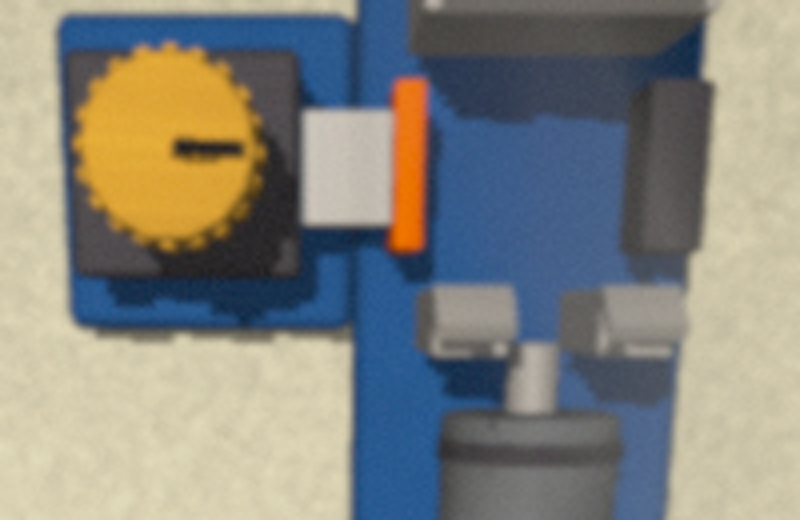

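View pics/w15c.png

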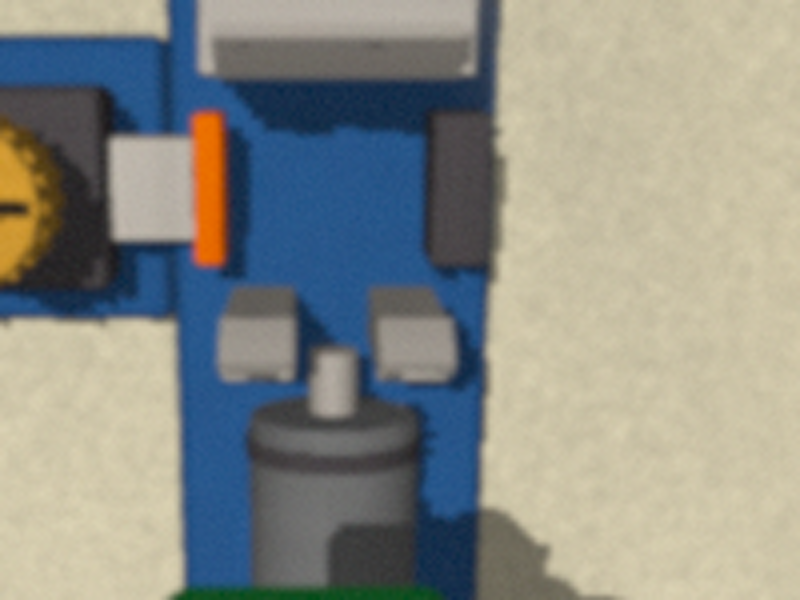

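```bash
python3 - <<'E'
from h import *
g=lambda u,v:(240+(u+.5)/4-.5,60+(v+.5)/4-.5)
P=np.array([onz('w15',g(*c),.037) for c in [(227,112),(227,266),(429,112),(429,266)]]); print(P)
ex=(P[2]+P[3]-P[0]-P[1])/2; ey=(P[0]+P[2]-P[1]-P[3])/2; print(np.linalg.norm(ex),np.linalg.norm(ey),np.arctan2(ex[1],ex[0]),np.arctan2(-ey[0],ey[1]))
c=P.mean(0); th=.09; print('nest',c+.0015*np.array([np.cos(th),np.sin(th),0]))
# cheek / anvil tops z=.069: cheeks outer corners
Q=np.array([onz('w15',g(*c),.069) for c in [(222,342),(298,342),(374,342),(452,342),(220,378),(457,378)]]);print(Q)
A=np.array([onz('w15',g(*c),.069) for c in [(214,38),(478,38)]]);print(A)
# two-view check
f=lambda u,v:(240+(u+.5)/4-.5,(v+.5)/4-.5)
print(tri(('w14',f(427,78)),('w15',g(227,112)))); print(tri(('w14',f(427,250)),('w15',g(227,266))))
print(tri(('w14',f(658,82)),('w15',g(429,112))))
print('anvil',tri(('w14',f(412,14)),('w15',g(214,38))))
print('cheek slot',tri(('w14',f(515,287)),('w15',g(297,290))),tri(('w14',f(603,287)),('w15',g(370,290))))
E
```

```text
[[0.5571 0.088  0.037 ]
 [0.5592 0.0582 0.037 ]
 [0.5965 0.0915 0.037 ]
 [0.6    0.0618 0.037 ]]
0.04025453419931609 0.029853970270492317 0.08865644666884656 0.09349483771278311
nest [0.5797 0.075  0.037 ]
[[0.5607 0.0487 0.069 ]
 [0.5746 0.0499 0.069 ]
 [0.5884 0.0511 0.069 ]
 [0.6027 0.0524 0.069 ]
 [0.5608 0.0419 0.069 ]
 [0.6044 0.0458 0.069 ]]
[[0.5556 0.101  0.069 ]
 [0.6008 0.105  0.069 ]]
(array([0.5564, 0.088 , 0.0314]), [array([0.4, 0.4]), array([-0.4, -0.3])])
(array([0.5592, 0.058 , 0.0359]), [array([-0.1, -0.1]), array([0.1, 0.1])])
(array([0.5972, 0.0909, 0.0385]), [array([-1. , -0.9]), array([0.9, 0.9])])
anvil (array([0.5525, 0.1015, 0.0165]), [array([-0.3, -0.2]), array([0.3, 0.2])])
cheek slot (array([0.5752, 0.0538, 0.039 ]), [array([-1.7, -1.7]), array([1.7, 1.5])]) (array([0.5901, 0.0556, 0.0458]), [array([-2.4, -2.5]), array([2.3, 2.3])])
```

```bash
python3 -m creep '[{"tx":0.0,"ty":0.03,"tz":0.003,"wx":-0.001,"wy":0,"wz":0,"hand":0.33},{"tx":0.02,"ty":0.059,"tz":0.005,"wx":-0.001,"wy":0,"wz":0,"hand":0.33},{"tx":0.055,"ty":0.059,"tz":0.005,"wx":-0.001,"wy":0,"wz":0,"hand":0.33},{"tx":0.075,"ty":0.059,"tz":0.005,"wx":-0.001,"wy":0,"wz":0,"hand":0.33},{"tx":0.075,"ty":0.059,"tz":0.005,"wx":-0.001,"wy":0,"wz":0,"hand":0.33}]'
python3 -m creep '[{"tx":0.0,"ty":0,"tz":0,"wx":0,"wy":0,"wz":0,"hand":0.33}]' >/dev/null
python3 -c "
from h import *
plan([.5805,.076,.08],.0905); snap('wrist','w16'); snap('side','s16'); snap('top','t16'); crop('s16',250,150,340,270,5,'s16c'); crop('w16',220,100,420,250,4,'w16c');crop('t16',240,140,330,215,8,'t16c')"
```

```text
t: 15.22
tcp_pos: [0.5794, 0.0763, 0.0857]
orientation: [-0.032, 0.708, 0.032, 0.705]
ft_force: [0.4, 0.3, -0.5]
width: 0.408
now [0.5819 0.0766 0.089 ] zhead 5.168063787411969 deg; xdir [ 0.0019  0.     -1.    ] q [ 0.0395  0.087   1.8964 -0.0001  1.1563 -0.0506] t 15.35 w 0.408 F [ 0.0182 -0.5638 -0.4466] T [-0.0165 -0.0084  0.0115]
t(xyz) mm [ 8.9833 -0.5084 -1.4986] w [-0.0003  0.0019  0.0002] deg 0.10876447173751101
```

View pics/w16c.png

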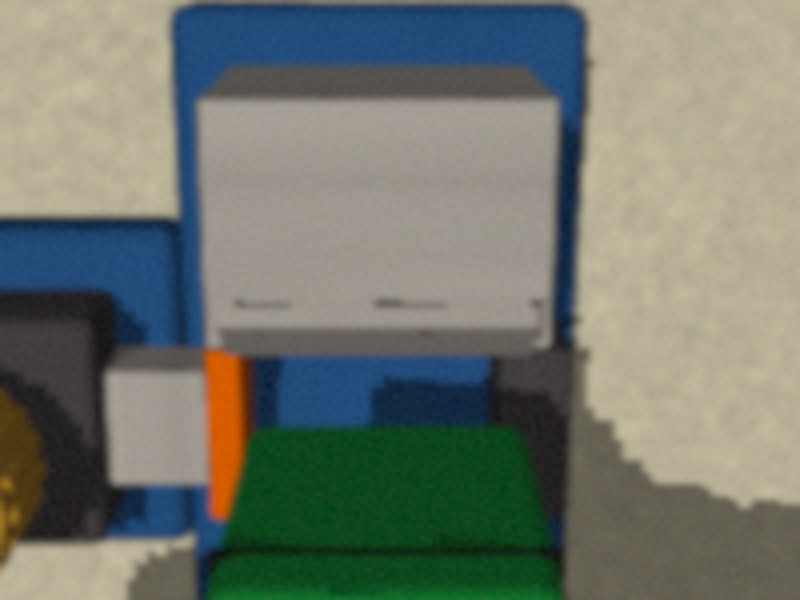

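View pics/s16c.png

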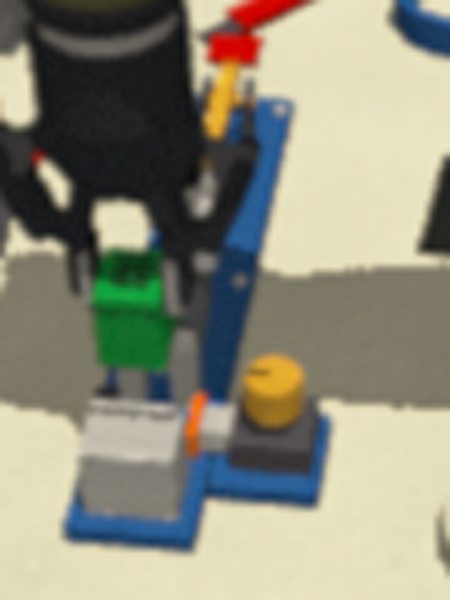

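View pics/t16c.png

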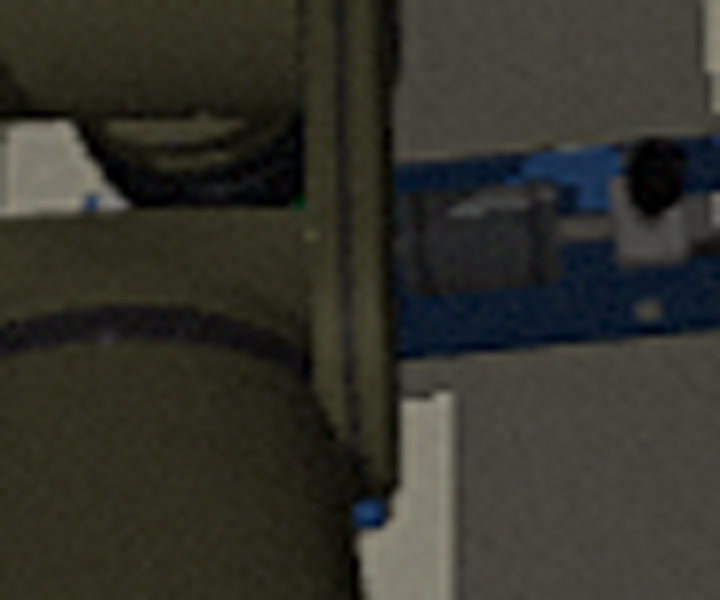

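```bash
python3 - <<'E'
from h import *
for n in ['w15','w16']:
    print(n,load(n)[1])
g=lambda u,v:(240+(u+.5)/4-.5,60+(v+.5)/4-.5)
k=lambda u,v:(220+(u+.5)/4-.5,100+(v+.5)/4-.5)
th=.09; ex=np.array([np.cos(th),np.sin(th),0]); ey=np.array([-np.sin(th),np.cos(th),0])
def loc(p): # in provisional setter frame about (.58,.076)
    d=p-np.array([.58,.076,0]); return np.array([d@ex,d@ey])*1000
for nm,f,c,z in [('w15 jaw in',g,(227,190),.037),('w15 jaw in z.02',g,(227,190),.02),('w15 stop in z.015',g,(429,190),.015),('w15 stop z.037',g,(429,190),.037),('w15 stop outer top',g,(490,190),.037),('w15 jaw outer top',g,(192,190),.037),
  ('w15 jaw -y end',g,(210,266),.037),('w15 jaw +y end',g,(210,112),.037),('w15 stop -y end',g,(460,266),.037),('w15 stop +y',g,(460,112),.037),('w15 plate R edge',g,(490,300),.015),('w15 plate L edge',g,(178,300),.015),('w15 cheek slot L',g,(297,345),.069),('w15 slot R',g,(374,345),.069),('w15 rod L',g,(312,380),.064),('w15 rod R',g,(358,380),.064),('w15 anvil L',g,(214,38),.069),('w15 anvil R',g,(478,38),.069)]:
    print(nm,loc(onz('w15',f(*c),z)))
print()
for nm,c,z in [('jaw -y end',(212,520),.037),('stop -y',(565,518),.037),('stop in bottom',(493,390),.015),('stop in top',(493,390),.037),('anvil top edge L',(222,328),.069),('anvil top edge R',(548,328),.069),('anvil back L',(197,98),.069),('anvil back R',(558,98),.069),('plate TL',(176,12),.015),('plate TR',(583,12),.015),('jaw in',(250,360),.03),
  ('H bot L',(248,428),.0846),('H bot R',(525,428),.0846)]:
    print(nm,loc(onz('w16',k(*c),z)))
print('tcp',loc(r.sense()['tcp_pos']))
E
```

```text
w15 [0.572  0.0975 0.3284]
w16 [0.5729 0.1571 0.2548]
w15 jaw in [-22.0409  -0.8797]
w15 jaw in z.02 [-22.9762  -2.2232]
w15 stop in z.015 [20.0396 -2.6766]
w15 stop z.037 [18.2111 -0.9338]
w15 stop outer top [30.3646 -0.9502]
w15 jaw outer top [-29.0161  -0.8703]
w15 jaw -y end [-25.7729 -15.8594]
w15 jaw +y end [-25.0873  13.9953]
w15 stop -y end [ 24.8834 -15.9254]
w15 stop +y [23.8955 13.9274]
w15 plate R edge [ 34.0464 -26.1948]
w15 plate L edge [-34.4625 -26.1068]
w15 cheek slot L [ -7.958 -26.056]
w15 slot R [  6.1785 -26.0738]
w15 rod L [ -5.1892 -33.6371]
w15 rod R [  3.4874 -33.6479]
w15 anvil L [-22.0261  27.0452]
w15 anvil R [23.2993 26.9807]

jaw -y end [-28.4981 -15.2566]
stop -y [ 30.3498 -14.9593]
stop in bottom [19.5938  0.1267]
stop in top [17.8139  7.5821]
anvil top edge L [-21.8052  27.3541]
anvil top edge R [22.491 27.316]
anvil back L [-23.882   58.2135]
anvil back R [22.6723 58.1867]
plate TL [-33.7157  65.3494]
plate TR [32.7613 65.3177]
jaw in [-21.992   10.4936]
H bot L [-17.1382  18.6298]
H bot R [18.163  18.5948]
tcp [2.3068 0.7771]
```

```bash
python3 -m creep '[{"tx":0.003,"ty":0.001,"tz":-0.001,"wx":0,"wy":0,"wz":0,"hand":0.33},{"tx":0.006,"ty":0.001,"tz":-0.001,"wx":0,"wy":0,"wz":0,"hand":0.33},{"tx":0.006,"ty":0.001,"tz":-0.001,"wx":0,"wy":0,"wz":0,"hand":0.33},{"tx":0.006,"ty":0.001,"tz":-0.001,"wx":0,"wy":0,"wz":0,"hand":0.33},{"tx":0.006,"ty":0.001,"tz":-0.001,"wx":0,"wy":0,"wz":0,"hand":0.33}]'
python3 -c "
from h import *
plan([.5805,.076,.08],.0905); snap('wrist','w17'); crop('w17',220,100,420,250,4,'w17c')"
```

```text
t: 16.12
tcp_pos: [0.5801, 0.0782, 0.0818]
orientation: [-0.032, 0.706, 0.032, 0.706]
ft_force: [0.4, -0.8, -0.8]
width: 0.406
now [0.5801 0.0782 0.0818] zhead 5.223893042823482 deg; xdir [ 0.0001 -0.     -1.    ] q [ 0.0423  0.0926  1.9036 -0.      1.1452 -0.0489] t 16.12 w 0.406 F [ 0.3542 -0.8267 -0.7672] T [ 0.0265 -0.0029  0.0103]
t(xyz) mm [ 1.8145 -2.1976  0.2484] w [0.0007 0.0001 0.    ] deg 0.039432601145772114
```

View pics/w17c.png

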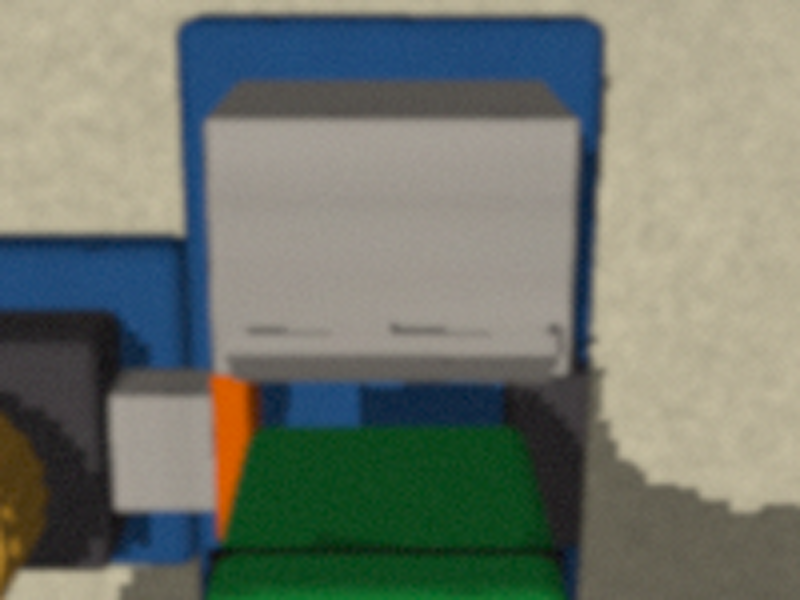

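```bash
python3 - <<'E'
from h import *
k=lambda u,v:(220+(u+.5)/4-.5,100+(v+.5)/4-.5)
th=.09; ex=np.array([np.cos(th),np.sin(th),0]); ey=np.array([-np.sin(th),np.cos(th),0])
def loc(p):
    d=p-np.array([.58,.076,0]); return np.array([d@ex,d@ey])*1000
for nm,c,z in [('jaw -y end',(219,540),.037),('stop -y',(577,545),.037),('stop in bottom',(505,400),.015),('anvil top edge L',(232,355),.069),('anvil top edge R',(562,355),.069),('anvil back L',(207,118),.069),('anvil back R',(578,118),.069),('plate TL',(182,22),.015),('plate TR',(601,22),.015),('jaw in',(260,385),.03),
  ('H bot L',(248,428),.0774),('H bot R',(525,428),.0774)]:
    print(nm,loc(onz('w17',k(*c),z)))
print('tcp',loc(r.sense()['tcp_pos']))
E
```

```text
jaw -y end [-28.3752 -13.9651]
stop -y [ 29.6587 -14.8158]
stop in bottom [19.2509  2.4435]
anvil top edge L [-21.5773  27.3886]
anvil top edge R [21.7905 27.4156]
anvil back L [-23.6414  58.2837]
anvil back R [22.5469 58.3118]
plate TL [-33.7576  65.9204]
plate TR [32.7626 65.9604]
jaw in [-21.6544  10.1755]
H bot L [-18.917   20.2667]
H bot R [16.3777 20.2889]
tcp [0.2544 2.1294]
```

```bash
python3 -m creep '[{"tx":0.006,"ty":-0.0003,"tz":0.0005,"wx":0,"wy":0,"wz":0,"hand":0.33},{"tx":0.012,"ty":-0.0003,"tz":0.0005,"wx":0,"wy":0,"wz":0,"hand":0.33},{"tx":0.018,"ty":-0.0003,"tz":0.0005,"wx":0,"wy":0,"wz":0,"hand":0.33},{"tx":0.024,"ty":-0.0003,"tz":0.0005,"wx":0,"wy":0,"wz":0,"hand":0.33}]'
python3 -c "
from h import *
plan([.5805,.076,.0194],.0905); snap('wrist','w18'); crop('w18',220,100,420,250,4,'w18c')
snap('side','s18');crop('s18',250,150,340,270,5,'s18c')"
```

```text
t: 16.68
tcp_pos: [0.5805, 0.0777, 0.0572]
orientation: [-0.032, 0.706, 0.032, 0.706]
ft_force: [-0.1, -0.9, -0.3]
width: 0.408
now [0.5805 0.0777 0.0572] zhead 5.2185400352619915 deg; xdir [-0.0001 -0.0003 -1.    ] q [ 0.0415  0.1228  1.9167 -0.0003  1.1022 -0.0494] t 16.68 w 0.408 F [-0.0923 -0.8806 -0.3325] T [-0.1587 -0.0542  0.0535]
t(xyz) mm [37.8217 -1.6775 -0.1286] w [ 0.0006 -0.0002  0.0003] deg 0.03783318200373165
```

View pics/w18c.png

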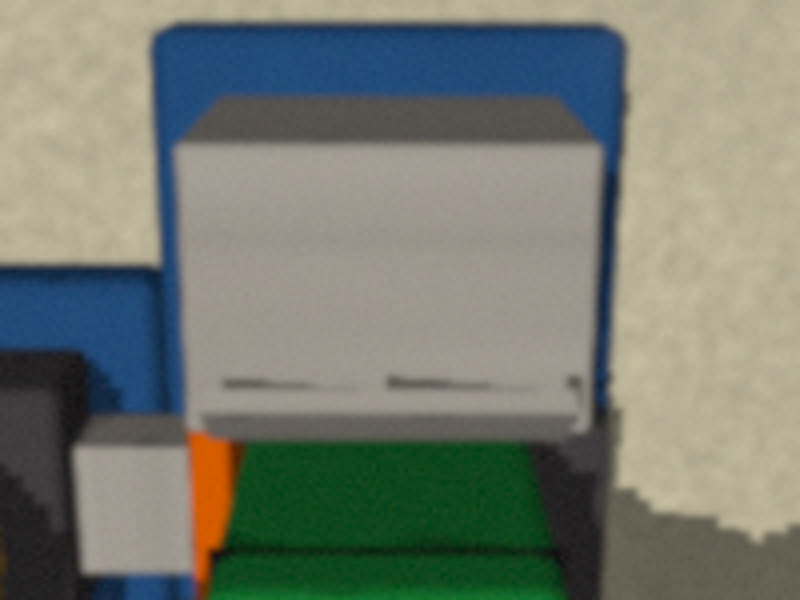

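View pics/s18c.png

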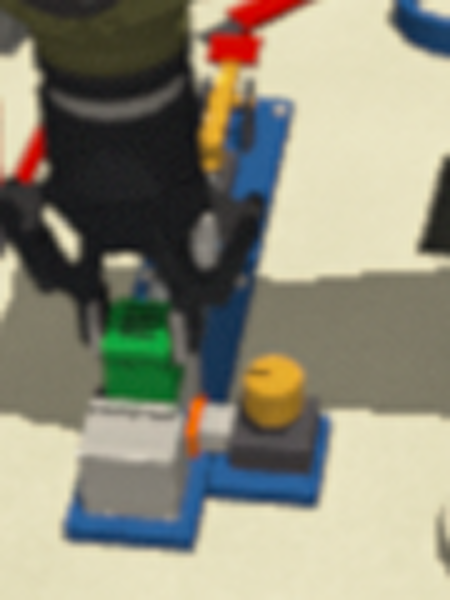

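```bash
python3 -m creep '[{"tx":0.005,"ty":0,"tz":0,"wx":0,"wy":0,"wz":0,"hand":0.33},{"tx":0.010,"ty":0,"tz":0,"wx":0,"wy":0,"wz":0,"hand":0.33},{"tx":0.015,"ty":0,"tz":0,"wx":0,"wy":0,"wz":0,"hand":0.33}]'
python3 -c "
from h import *
plan([.5805,.076,.0194],.0905)"
```

```text
t: 17.15
tcp_pos: [0.5806, 0.0777, 0.0425]
orientation: [-0.032, 0.706, 0.032, 0.706]
ft_force: [0.4, -2.0, 0.5]
width: 0.407
now [0.5806 0.0777 0.0425] zhead 5.221404899095661 deg; xdir [ 0.0003 -0.0002 -1.    ] q [ 0.0416  0.1414  1.9239 -0.0002  1.0759 -0.0494] t 17.15 w 0.407 F [ 0.444  -2.0124  0.4857] T [-0.2243 -0.0118 -0.0024]
t(xyz) mm [23.142  -1.7207 -0.3064] w [0.0006 0.0003 0.0002] deg 0.042127344931586784
```

```bash
python3 -m creep '[{"tx":0.003,"ty":-0.001,"tz":0,"wx":0,"wy":0,"wz":0,"hand":0.33},{"tx":0.008,"ty":-0.001,"tz":0,"wx":0,"wy":0,"wz":0,"hand":0.33},{"tx":0.013,"ty":-0.001,"tz":0,"wx":0,"wy":0,"wz":0,"hand":0.33}]'
python3 -c "
from h import *
plan([.5805,.076,.0194],.0905)"
```

```text
t: 17.52
tcp_pos: [0.5805, 0.077, 0.0293]
orientation: [-0.032, 0.706, 0.032, 0.706]
ft_force: [0.1, -0.2, -0.5]
width: 0.407
now [0.5805 0.077  0.0293] zhead 5.221379187358699 deg; xdir [-0.0003  0.0002 -1.    ] q [ 0.0401  0.1587  1.9302  0.0002  1.053  -0.0511] t 17.52 w 0.407 F [ 0.1425 -0.1916 -0.5413] T [-0.0514 -0.0118  0.0044]
t(xyz) mm [ 9.8586 -0.9941 -0.0417] w [ 0.0006 -0.0002 -0.0002] deg 0.04047799110765437
```

```bash
python3 -m creep '[{"tx":0.004,"ty":0,"tz":0,"wx":0,"wy":0,"wz":0,"hand":0.33},{"tx":0.008,"ty":0,"tz":0,"wx":0,"wy":0,"wz":0,"hand":0.33},{"tx":0.009,"ty":0,"tz":0,"wx":0,"wy":0,"wz":0,"hand":0.33}]'
python3 -c "
from h import *
plan([.5805,.076,.0194],.0905)"
```

```text
t: 17.9
tcp_pos: [0.5803, 0.0769, 0.0203]
orientation: [-0.032, 0.707, 0.032, 0.706]
ft_force: [-0.4, 0.0, -1.0]
width: 0.408
now [0.5803 0.0769 0.0203] zhead 5.2215899965462755 deg; xdir [-0.0006  0.     -1.    ] q [ 0.04    0.171   1.9338  0.0001  1.0375 -0.0511] t 17.9 w 0.408 F [-0.3585  0.0099 -1.0358] T [ 0.0036  0.0199 -0.0034]
t(xyz) mm [ 0.8818 -0.9186  0.072 ] w [ 0.0006 -0.0006 -0.0001] deg 0.051845338564945144
```

```bash
python3 -m creep '[{"tx":0.0015,"ty":0,"tz":0,"wx":0,"wy":0,"wz":0,"hand":0.33},{"tx":0.0025,"ty":0,"tz":0,"wx":0,"wy":0,"wz":0,"hand":0.33}]'
python3 -c "
from h import *
plan([.5805,.076,.0194],.0905)"
```

```text
t: 18.15
tcp_pos: [0.5808, 0.0769, 0.0195]
orientation: [-0.032, 0.706, 0.032, 0.706]
ft_force: [-4.2, -0.8, 10.1]
width: 0.409
now [0.5808 0.0769 0.0195] zhead 5.22218080918283 deg; xdir [-0.0003 -0.     -1.    ] q [ 0.04    0.1728  1.9333 -0.      1.0358 -0.0511] t 18.15 w 0.409 F [-4.2347 -0.8493 10.0598] T [-0.0808  0.9391 -0.0504]
t(xyz) mm [ 0.0669 -0.8792 -0.383 ] w [ 0.0006 -0.0003 -0.    ] deg 0.04040666298672878
```

```bash
python3 -m creep '[{"tx":-0.002,"ty":0,"tz":0,"wx":0,"wy":0,"wz":0,"hand":0.45},{"tx":-0.002,"ty":0,"tz":0,"wx":0,"wy":0,"wz":0,"hand":0.58},{"tx":-0.002,"ty":0,"tz":0,"wx":0,"wy":0,"wz":0,"hand":0.58},{"tx":-0.02,"ty":0,"tz":0,"wx":0,"wy":0,"wz":0,"hand":0.58},{"tx":-0.06,"ty":0,"tz":0,"wx":0,"wy":0,"wz":0,"hand":0.58}]'
python3 -m creep '[{"tx":-0.05,"ty":0,"tz":0,"wx":0,"wy":0,"wz":0,"hand":0.58},{"tx":-0.09,"ty":-0.03,"tz":0,"wx":0,"wy":0,"wz":0,"hand":0.58},{"tx":-0.1,"ty":-0.07,"tz":-0.04,"wx":0,"wy":0,"wz":0,"hand":0.58},{"tx":-0.1,"ty":-0.07,"tz":-0.04,"wx":0,"wy":0,"wz":0,"hand":0.58},{"tx":-0.1,"ty":-0.07,"tz":-0.04,"wx":0,"wy":0,"wz":0,"hand":0.58}]'
python3 -c "
from h import *
plan([.5137,.0709,.15],.0905); snap('wrist','w19'); snap('side','s19');crop('s19',250,150,340,270,5,'s19c')"
```

```text
t: 18.77
tcp_pos: [0.5789, 0.0768, 0.0775]
orientation: [-0.032, 0.708, 0.032, 0.705]
ft_force: [-0.0, -0.5, 1.3]
width: 0.579
t: 19.4
tcp_pos: [0.5474, 0.0036, 0.1791]
orientation: [-0.032, 0.706, 0.032, 0.707]
ft_force: [-0.0, 1.2, 0.3]
width: 0.58
now [0.5474 0.0036 0.1791] zhead 5.191083825117932 deg; xdir [ 0.0015  0.0002 -1.    ] q [-0.0918 -0.0855  1.9095  0.0004  1.3161 -0.1824] t 19.4 w 0.58 F [-0.0085  1.1608  0.3393] T [-0.0134  0.0041  0.0358]
t(xyz) mm [ 29.0422  70.0996 -27.4681] w [ 0.0001  0.0015 -0.0001] deg 0.08464247728417693
```

View pics/w19.png

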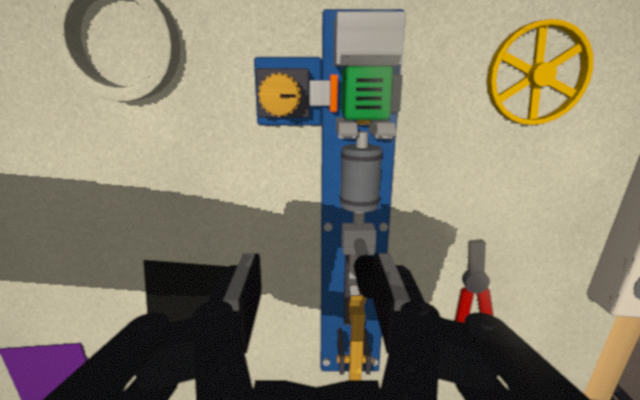

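View pics/s19c.png

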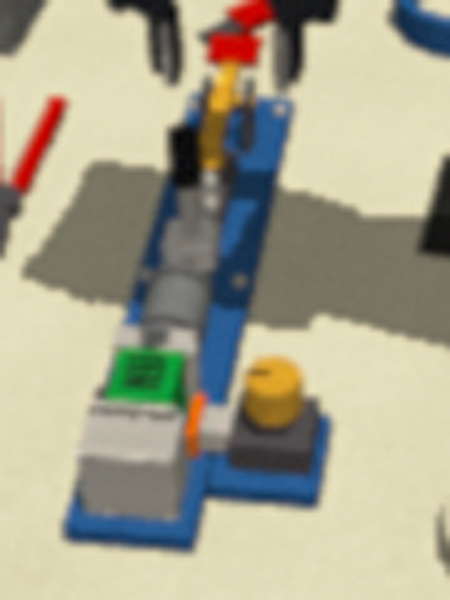

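```bash
python3 - <<'E'
from h import *
crop('w19',230,0,430,150,4,'w19c')
for f,c in [('w19',(280,94)),('w14',(240+170/4,145/4))]: print(onz(f,c,.07))
print(tri(('w19',(280,94)),('w14',(240+170/4,145/4))))
E
```

```text
[0.513  0.0695 0.07  ]
[0.5127 0.0686 0.07  ]
(array([0.5122, 0.0692, 0.0635]), [array([-0.3, -0. ]), array([0.3, 0. ])])
```

View pics/w19c.png

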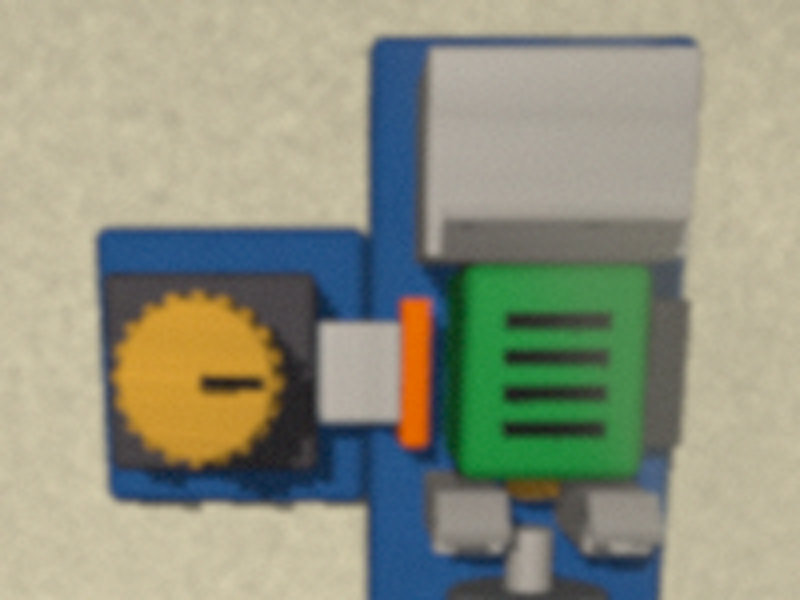

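```bash
python3 -m creep '[{"tx":0,"ty":0.02,"tz":-0.01,"wx":-0.18,"wy":0,"wz":0,"hand":0.58},{"tx":0,"ty":0.045,"tz":-0.02,"wx":-0.36,"wy":0,"wz":0,"hand":0.58},{"tx":0.02,"ty":0.07,"tz":-0.028,"wx":-0.54,"wy":0,"wz":0,"hand":0.58},{"tx":0.04,"ty":0.07,"tz":-0.028,"wx":-0.72,"wy":0,"wz":0,"hand":0.58},{"tx":0.06,"ty":0.07,"tz":-0.028,"wx":-0.9,"wy":0,"wz":0,"hand":0.58}]' |head -1
python3 -m creep '[{"tx":0,"ty":0,"tz":0,"wx":-0.18,"wy":0,"wz":0,"hand":0.58},{"tx":0,"ty":0,"tz":0,"wx":-0.3,"wy":0,"wz":0,"hand":0.58},{"tx":0,"ty":0,"tz":0,"wx":-0.3,"wy":0,"wz":0,"hand":0.55}]' |head -1
python3 -c "
from h import *
plan([.5132,.0703,.06],1.29)"
```

```text
t: 20.12
t: 20.5
now [0.5128 0.0715 0.1176] zhead 73.96805963301806 deg; xdir [-0.0013  0.     -1.    ] q [ 0.0347 -0.0962  2.0271  0.0001  1.212  -1.2563] t 20.5 w 0.553 F [-0.5302 -0.0125 -0.0989] T [-0.0249 -0.0337  0.0028]
t(xyz) mm [57.6208 -0.7498 -1.    ] w [ 0.001  -0.0003 -0.0012] deg 0.09153116258347586
```

```bash
python3 -m creep '[{"tx":0.04,"ty":-0.0007,"tz":-0.001,"wx":0,"wy":0,"wz":0,"hand":0.55},{"tx":0.068,"ty":-0.0007,"tz":-0.001,"wx":0,"wy":0,"wz":0,"hand":0.55},{"tx":0.068,"ty":-0.0007,"tz":-0.001,"wx":0,"wy":0,"wz":0,"hand":0.55},{"tx":0.068,"ty":-0.0007,"tz":-0.001,"wx":0,"wy":0,"wz":0,"hand":0.55}]' |head -1
python3 -c "
from h import *
plan([.5132,.0703,.022],1.29); snap('wrist','w20'); crop('w20',220,180,420,330,4,'w20c')
snap('side','s20');crop('s20',250,150,360,270,5,'s20c')"
```

```text
t: 21.0
now [0.5141 0.0698 0.0513] zhead 73.95081621399237 deg; xdir [ 0.0013  0.0001 -1.    ] q [ 0.0314 -0.0143  2.0715  0.      1.083  -1.2593] t 21.0 w 0.55 F [-0.1331  0.4142  0.0901] T [-0.0202  0.0436 -0.0389]
t(xyz) mm [29.2754  1.0838  0.1957] w [0.0007 0.0004 0.0013] deg 0.0865418807368599
```

View pics/w20c.png

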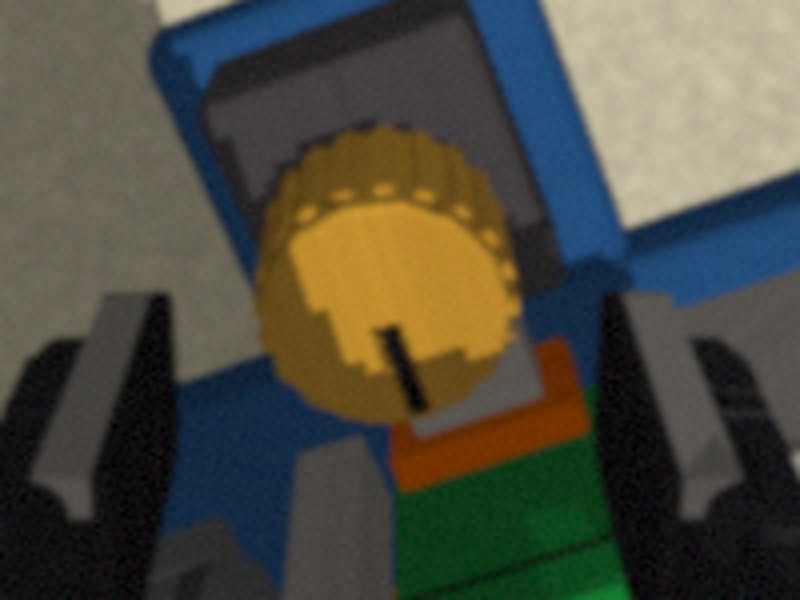

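View pics/s20c.png

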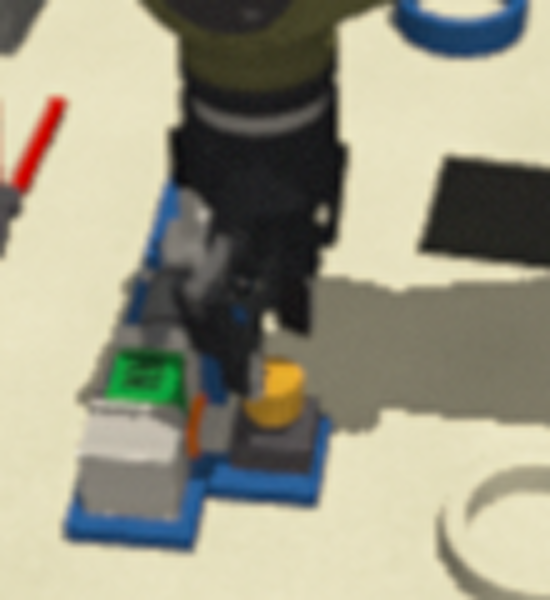

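```bash
python3 -m creep '[{"tx":0.015,"ty":0.0006,"tz":0,"wx":0,"wy":0,"wz":0,"hand":0.55},{"tx":0.027,"ty":0.0006,"tz":0,"wx":0,"wy":0,"wz":0,"hand":0.52},{"tx":0.027,"ty":0.0006,"tz":0,"wx":0,"wy":0,"wz":0,"hand":0.45},{"tx":0.027,"ty":0.0006,"tz":0,"wx":0,"wy":0,"wz":0,"hand":0.4}]' 
python3 -c "
from h import *
plan([.5132,.0703,.022],1.29); snap('wrist','w21'); crop('w21',220,180,420,330,4,'w21c')"
```

```text
t: 21.6
tcp_pos: [0.5126, 0.0697, 0.023]
orientation: [-0.425, 0.565, 0.425, 0.565]
ft_force: [0.7, -0.0, -0.4]
width: 0.399
now [0.5126 0.0697 0.023 ] zhead 73.97223618802086 deg; xdir [-0.0004 -0.     -1.    ] q [ 0.0313  0.0245  2.0877 -0.      1.0299 -1.2597] t 21.6 w 0.399 F [ 0.665  -0.0271 -0.4058] T [-0.0385  0.0315 -0.0281]
t(xyz) mm [ 1.0173 -0.3961  0.7646] w [ 0.0011 -0.0002 -0.0004] deg 0.0652633093952385
```

View pics/w21c.png

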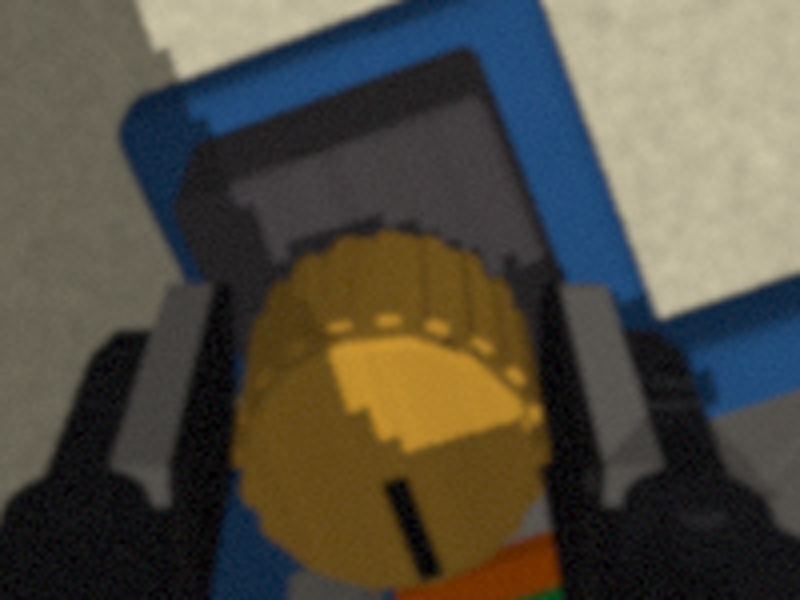

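```bash
python3 -m creep '[{"tx":0.0,"ty":0,"tz":0,"wx":0,"wy":0,"wz":0,"hand":0.34},{"tx":0.0,"ty":0,"tz":0,"wx":0,"wy":0,"wz":0,"hand":0.29},{"tx":0.0,"ty":0,"tz":0,"wx":0,"wy":0,"wz":0,"hand":0.27}]' 
python3 -c "
from h import *
plan([.5132,.0703,.022],1.29)"
```

```text
t: 22.02
tcp_pos: [0.5131, 0.07, 0.0239]
orientation: [-0.425, 0.564, 0.425, 0.565]
ft_force: [-0.9, 2.0, 4.1]
width: 0.329
now [0.5131 0.07   0.0239] zhead 73.97255533047836 deg; xdir [ 0.001   0.0004 -1.    ] q [ 0.0316  0.0235  2.087   0.0005  1.0302 -1.2598] t 22.02 w 0.329 F [-0.8853  2.0331  4.0751] T [0.3581 0.1664 0.0045]
t(xyz) mm [1.8723 0.0436 0.3468] w [0.0011 0.0007 0.0008] deg 0.08579106137067384
```

```bash
python3 -m creep '[{"tx":0.0,"ty":0,"tz":0,"wx":0.15,"wy":0,"wz":0,"hand":0.27},{"tx":0.0,"ty":0,"tz":0,"wx":0.33,"wy":0,"wz":0,"hand":0.27},{"tx":0.0,"ty":0,"tz":0,"wx":0.5,"wy":0,"wz":0,"hand":0.27},{"tx":0.0,"ty":0,"tz":0,"wx":0.67,"wy":0,"wz":0,"hand":0.27},{"tx":0.0,"ty":0,"tz":0,"wx":0.8,"wy":0,"wz":0,"hand":0.27}]' 
python3 -c "
from h import *
plan([.5132,.0703,.022],1.29); snap('wrist','w22'); crop('w22',220,180,420,330,4,'w22c')"
```

```text
t: 22.65
tcp_pos: [0.5131, 0.07, 0.0238]
orientation: [-0.17, 0.686, 0.171, 0.687]
ft_force: [-0.6, 2.5, 3.9]
width: 0.327
now [0.5131 0.07   0.0238] zhead 27.905903916883005 deg; xdir [ 0.0009  0.0004 -1.    ] q [ 0.0317  0.0235  2.0869  0.0004  1.0302 -0.4556] t 22.65 w 0.327 F [-0.62    2.5234  3.9433] T [0.4176 0.1606 0.1165]
t(xyz) mm [1.8453 0.2412 0.2087] w [-0.803   0.0009  0.0004] deg 46.005684616730775
```

View pics/w22c.png

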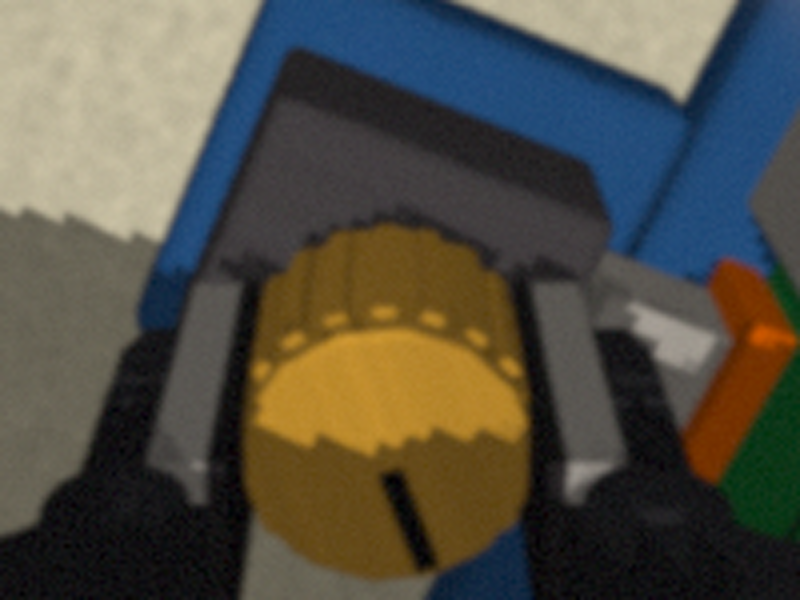

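```bash
python3 -m creep '[{"tx":0.0,"ty":0,"tz":0,"wx":0.15,"wy":0,"wz":0,"hand":0.27},{"tx":0.0,"ty":0,"tz":0,"wx":0.33,"wy":0,"wz":0,"hand":0.27},{"tx":0.0,"ty":0,"tz":0,"wx":0.5,"wy":0,"wz":0,"hand":0.27},{"tx":0.0,"ty":0,"tz":0,"wx":0.67,"wy":0,"wz":0,"hand":0.27},{"tx":0.0,"ty":0,"tz":0,"wx":0.7,"wy":0,"wz":0,"hand":0.27}]' 
python3 -c "
from h import *
plan([.5132,.0703,.022],1.29)"
python3 -m creep '[{"tx":0.0,"ty":0,"tz":0,"wx":0.15,"wy":0,"wz":0,"hand":0.27},{"tx":0.0,"ty":0,"tz":0,"wx":0.15,"wy":0,"wz":0,"hand":0.27}]' 
python3 -c "
from h import *
plan([.5132,.0703,.022],1.29)"
```

```text
t: 23.32
tcp_pos: [0.5132, 0.07, 0.0238]
orientation: [0.073, 0.703, -0.073, 0.704]
ft_force: [-0.7, 2.8, 5.6]
width: 0.332
now [0.5132 0.07   0.0238] zhead -11.862447936172826 deg; xdir [ 0.0009  0.0004 -1.    ] q [0.0316 0.0236 2.0869 0.0005 1.0301 0.2384] t 23.32 w 0.332 F [-0.68    2.793   5.5667] T [0.4853 0.18   0.0629]
t(xyz) mm [ 1.8377  0.3256 -0.0328] w [-1.497   0.0011  0.0001] deg 85.77400527771447
t: 23.58
tcp_pos: [0.5132, 0.07, 0.0238]
orientation: [0.126, 0.696, -0.125, 0.696]
ft_force: [-1.3, 2.8, 4.0]
width: 0.326
now [0.5132 0.07   0.0238] zhead -20.42257440665646 deg; xdir [ 0.0009  0.0006 -1.    ] q [0.0315 0.0236 2.0869 0.0007 1.0302 0.3876] t 23.57 w 0.326 F [-1.3332  2.7645  4.0187] T [ 0.5641  0.2094 -0.0555]
t(xyz) mm [ 1.8377  0.3025 -0.0969] w [-1.6464  0.0012 -0.0002] deg 94.3341298752818
```

```bash
python3 -m creep '[{"tx":0.0,"ty":0,"tz":0,"wx":0.15,"wy":0,"wz":0,"hand":0.27},{"tx":0.0,"ty":0,"tz":0,"wx":0.2,"wy":0,"wz":0,"hand":0.27}]' 
python3 -c "
from h import *
plan([.5132,.0703,.022],1.29); snap('wrist','w23'); crop('w23',220,180,420,330,4,'w23c')"
```

```text
t: 23.82
tcp_pos: [0.5132, 0.07, 0.0238]
orientation: [0.195, 0.68, -0.194, 0.68]
ft_force: [-1.4, 3.4, 5.5]
width: 0.327
now [0.5132 0.07   0.0238] zhead -31.90705545145104 deg; xdir [ 0.0009  0.0005 -1.    ] q [0.0316 0.0236 2.0869 0.0005 1.0301 0.5882] t 23.82 w 0.327 F [-1.4341  3.4467  5.4972] T [0.5109 0.1335 0.2165]
t(xyz) mm [ 1.8307  0.2866 -0.1582] w [-1.8469  0.0012 -0.0001] deg 105.81860866276021
```

View pics/w23c.png

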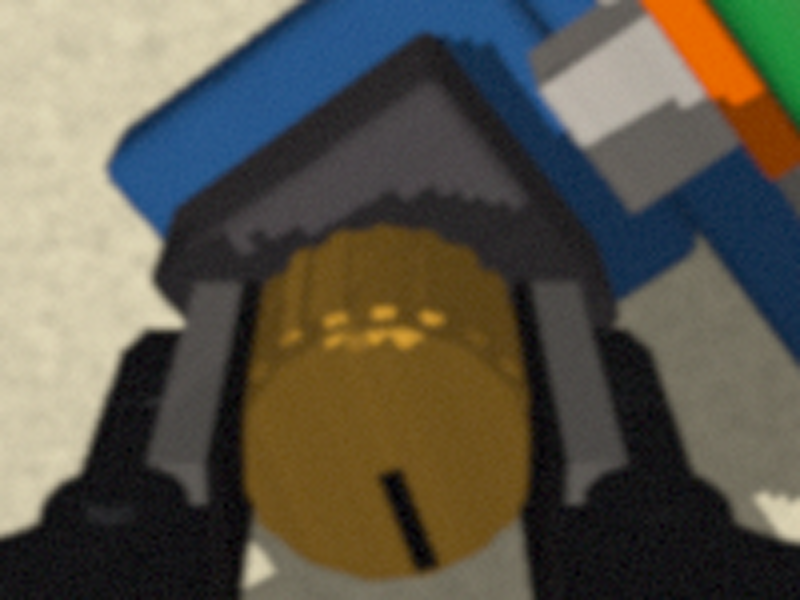

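```bash
python3 -m creep '[{"tx":0.0,"ty":0,"tz":0,"wx":0.12,"wy":0,"wz":0,"hand":0.27},{"tx":0.0,"ty":0,"tz":0,"wx":0.12,"wy":0,"wz":0,"hand":0.27}]' 
python3 -c "
from h import *
plan([.5132,.0703,.022],1.29)"
python3 -m creep '[{"tx":0.0,"ty":0,"tz":0,"wx":0.12,"wy":0,"wz":0,"hand":0.4},{"tx":0.0,"ty":0,"tz":0,"wx":0.12,"wy":0,"wz":0,"hand":0.48},{"tx":0.0,"ty":0,"tz":0,"wx":0.12,"wy":0,"wz":0,"hand":0.48},{"tx":-0.02,"ty":0,"tz":0,"wx":0.12,"wy":0,"wz":0,"hand":0.48},{"tx":-0.06,"ty":0,"tz":0,"wx":0.12,"wy":0,"wz":0,"hand":0.48}]'
```

```text
t: 24.12
tcp_pos: [0.5132, 0.07, 0.0238]
orientation: [0.235, 0.667, -0.234, 0.667]
ft_force: [-0.6, 3.2, 5.0]
width: 0.326
now [0.5132 0.07   0.0238] zhead -38.73340952333602 deg; xdir [ 0.001   0.0006 -1.    ] q [0.0315 0.0236 2.0869 0.0006 1.0301 0.7072] t 24.12 w 0.326 F [-0.5836  3.2483  5.0056] T [ 0.4567  0.1969 -0.0172]
t(xyz) mm [ 1.8426  0.2471 -0.1958] w [-1.966   0.0013 -0.0003] deg 112.6449649671285
t: 24.75
tcp_pos: [0.5106, 0.0695, 0.0815]
orientation: [0.273, 0.653, -0.275, 0.65]
ft_force: [0.6, 0.8, -0.1]
width: 0.476
```

```bash
python3 -m creep '[{"tx":-0.03,"ty":0,"tz":0,"wx":-0.17,"wy":0,"wz":0,"hand":0.5},{"tx":-0.07,"ty":0,"tz":0,"wx":-0.35,"wy":0,"wz":0,"hand":0.5},{"tx":-0.09,"ty":0,"tz":0,"wx":-0.53,"wy":0,"wz":0,"hand":0.5},{"tx":-0.09,"ty":0,"tz":0,"wx":-0.71,"wy":0,"wz":0,"hand":0.5},{"tx":-0.09,"ty":0,"tz":0,"wx":-0.89,"wy":0,"wz":0,"hand":0.5}]'
python3 -c "
from h import *
plan([.57,-.13,.17],.0905)"
```

```text
t: 25.38
tcp_pos: [0.5128, 0.0695, 0.1735]
orientation: [-0.035, 0.706, 0.035, 0.706]
ft_force: [-0.0, -0.4, -0.3]
width: 0.499
now [0.5128 0.0695 0.1735] zhead 5.695507451482159 deg; xdir [ 0.0007 -0.0003 -1.    ] q [ 0.0312 -0.1502  1.9779 -0.0004  1.3132 -0.0681] t 25.38 w 0.499 F [-0.0077 -0.4317 -0.2719] T [ 0.0432  0.039  -0.024 ]
t(xyz) mm [   3.6364 -204.19     37.102 ] w [0.0089 0.0007 0.0004] deg 0.5122027026680938
```

```bash
python3 -m creep '[{"tx":0,"ty":-0.05,"tz":0.01,"wx":0.009,"wy":0,"wz":0,"hand":0.5},{"tx":0,"ty":-0.105,"tz":0.02,"wx":0.009,"wy":0,"wz":0,"hand":0.5},{"tx":0,"ty":-0.16,"tz":0.03,"wx":0.009,"wy":0,"wz":0,"hand":0.5},{"tx":0,"ty":-0.204,"tz":0.037,"wx":0.009,"wy":0,"wz":0,"hand":0.5},{"tx":0,"ty":-0.204,"tz":0.037,"wx":0.009,"wy":0,"wz":0,"hand":0.5}]'
python3 -c "
from h import *
snap('wrist','w24'); plan([.5919,-.0553,.16],.0905); snap('side','s24');crop('s24',250,140,340,270,5,'s24c')"
```

```text
t: 26.0
tcp_pos: [0.5682, -0.1329, 0.1728]
orientation: [-0.028, 0.707, 0.028, 0.706]
ft_force: [0.4, 0.4, 0.4]
width: 0.498
now [ 0.5679 -0.1313  0.1727] zhead 4.660347915259698 deg; xdir [-0.001   0.0004 -1.    ] q [-0.3193  0.0012  1.8367  0.0001  1.3048 -0.4006] t 26.05 w 0.5 F [ 0.0854  0.7872 -0.562 ] T [ 0.0015  0.0067 -0.0173]
t(xyz) mm [12.6798 73.7597 30.1064] w [-0.0092 -0.001  -0.0005] deg 0.5285731675819862
```

View pics/w24.png

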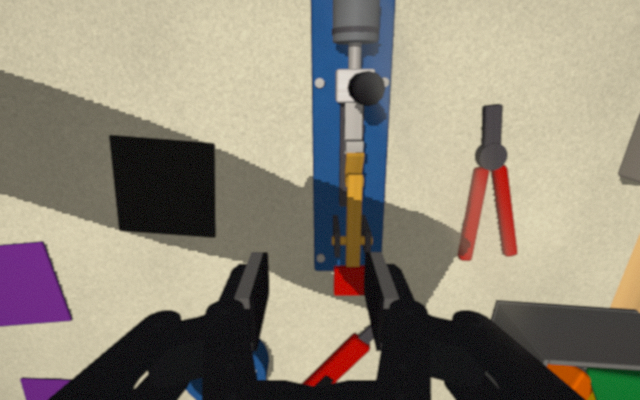

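View pics/s24c.png

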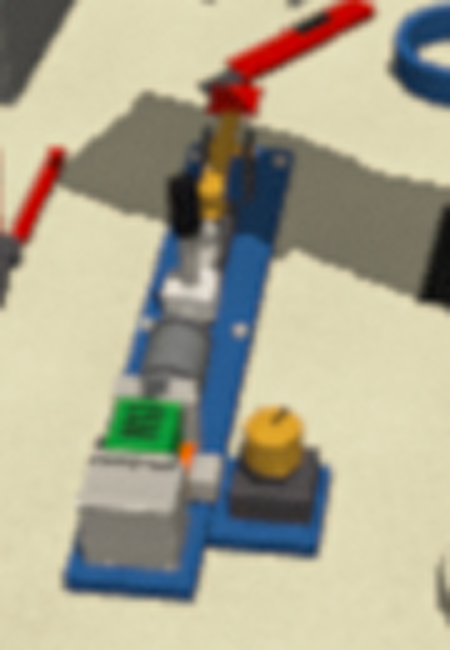

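```bash
python3 - <<'E'
from h import *
print(onz('w24',(368,88.5),.124), onz('w24',(348,280),.068))
crop('w24',300,40,420,130,6,'w24c')
E
```

```text
[ 0.5906 -0.0565  0.124 ] [ 0.6012 -0.2176  0.068 ]
```

View pics/w24c.png

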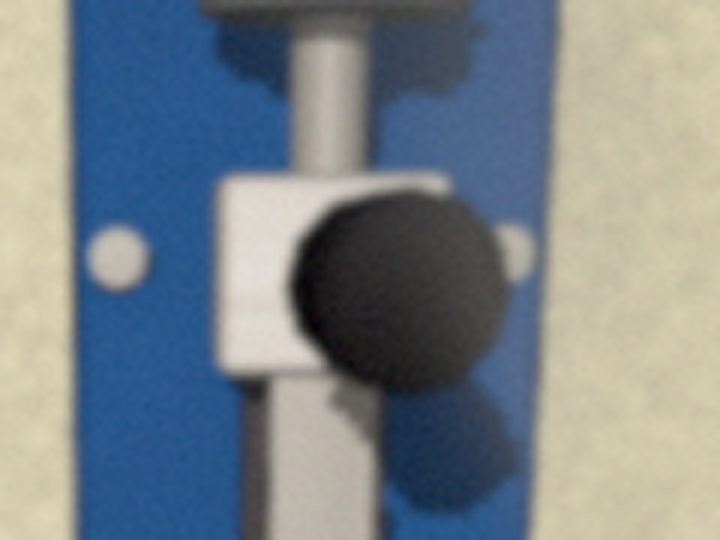

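```bash
python3 -m creep '[{"tx":0,"ty":0.04,"tz":0.015,"wx":-0.009,"wy":0,"wz":0,"hand":0.48},{"tx":0,"ty":0.073,"tz":0.03,"wx":-0.009,"wy":0,"wz":0,"hand":0.48},{"tx":0.02,"ty":0.073,"tz":0.03,"wx":-0.009,"wy":0,"wz":0,"hand":0.48},{"tx":0.04,"ty":0.073,"tz":0.03,"wx":-0.009,"wy":0,"wz":0,"hand":0.48},{"tx":0.04,"ty":0.073,"tz":0.03,"wx":-0.009,"wy":0,"wz":0,"hand":0.48}]'
python3 -c "
from h import *
plan([.5917,-.0557,.069],.0905);snap('wrist','w25'); crop('w25',220,180,420,330,4,'w25c')"
```

```text
t: 26.72
tcp_pos: [0.5895, -0.0548, 0.1296]
orientation: [-0.032, 0.709, 0.033, 0.704]
ft_force: [-0.0, -0.3, -0.5]
width: 0.48
now [ 0.5895 -0.0548  0.1296] zhead 5.217739312567516 deg; xdir [-0.0062  0.001  -1.    ] q [-0.1832  0.0615  1.8502 -0.0002  1.2362 -0.2742] t 26.73 w 0.48 F [-0.0266 -0.314  -0.4606] T [-0.0328  0.0437  0.0241]
t(xyz) mm [60.5875 -1.2357  2.5206] w [ 0.0006 -0.0061 -0.0015] deg 0.3609451822518893
```

View pics/w25c.png

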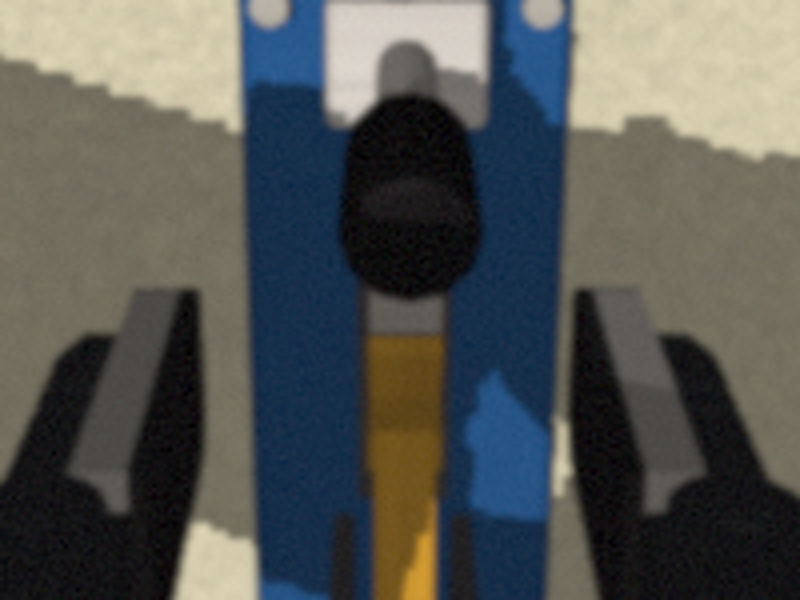

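```bash
python3 -m creep '[{"tx":0.02,"ty":-0.001,"tz":0.0015,"wx":0,"wy":0,"wz":0,"hand":0.48},{"tx":0.045,"ty":-0.001,"tz":0.0015,"wx":0,"wy":0,"wz":0,"hand":0.48},{"tx":0.058,"ty":-0.001,"tz":0.0015,"wx":0,"wy":0,"wz":0,"hand":0.48},{"tx":0.058,"ty":-0.001,"tz":0.0015,"wx":0,"wy":0,"wz":0,"hand":0.44},{"tx":0.058,"ty":-0.001,"tz":0.0015,"wx":0,"wy":0,"wz":0,"hand":0.4}]'
python3 -c "
from h import *
plan([.5917,-.0557,.069],.0905);snap('wrist','w26'); crop('w26',220,180,420,330,4,'w26c');snap('side','s26');crop('s26',250,120,340,240,5,'s26c')"
```

```text
t: 27.4
tcp_pos: [0.5943, -0.0559, 0.0761]
orientation: [-0.032, 0.706, 0.032, 0.707]
ft_force: [0.8, 0.4, -0.2]
width: 0.403
now [ 0.5943 -0.0559  0.0761] zhead 5.2146997857182855 deg; xdir [ 0.0015 -0.0003 -1.    ] q [-0.1838  0.1228  1.8813 -0.      1.136  -0.2748] t 27.4 w 0.403 F [ 0.7828  0.3737 -0.1532] T [-0.005   0.0209  0.0256]
t(xyz) mm [ 7.093   0.4868 -2.5905] w [0.0005 0.0015 0.0004] deg 0.0923471546733228
```

View pics/w26c.png

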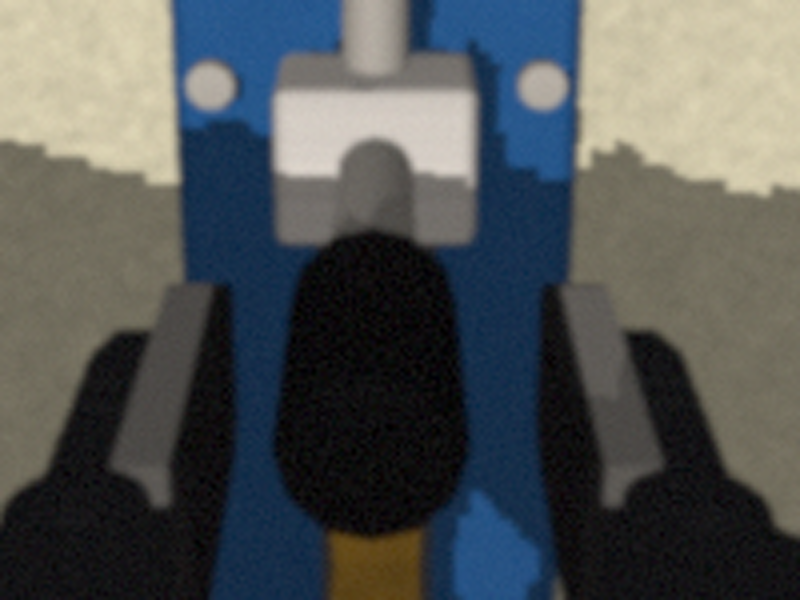

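View pics/s26c.png

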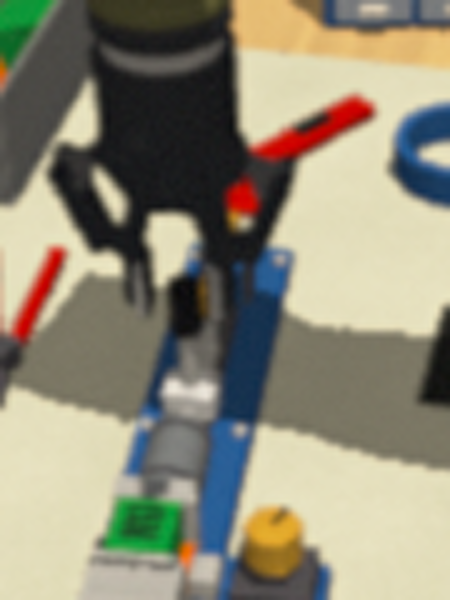

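```bash
python3 -m creep '[{"tx":0.002,"ty":0,"tz":-0.001,"wx":0,"wy":0,"wz":0,"hand":0.36},{"tx":0.002,"ty":0,"tz":-0.001,"wx":0,"wy":0,"wz":0,"hand":0.3},{"tx":0.002,"ty":0,"tz":-0.001,"wx":0,"wy":0,"wz":0,"hand":0.24},{"tx":0.002,"ty":0,"tz":-0.001,"wx":0,"wy":0,"wz":0,"hand":0.15},{"tx":0.002,"ty":0,"tz":-0.001,"wx":0,"wy":0,"wz":0,"hand":0.15}]'
python3 -c "
from h import *
plan([.5917,-.0557,.069],.0905);snap('wrist','w27'); crop('w27',220,180,420,330,4,'w27c')"
```

```text
t: 28.12
tcp_pos: [0.5927, -0.0559, 0.0735]
orientation: [-0.032, 0.706, 0.032, 0.706]
ft_force: [-1.5, 0.4, 2.2]
width: 0.209
now [ 0.5927 -0.0559  0.0735] zhead 5.221100088850534 deg; xdir [ 0.0002 -0.0001 -1.    ] q [-0.1841  0.1232  1.8855 -0.      1.1326 -0.2752] t 28.12 w 0.209 F [-1.4866  0.3977  2.1746] T [-0.0152  0.1151 -0.0354]
t(xyz) mm [ 4.5456  0.2556 -0.9995] w [0.0006 0.0002 0.0001] deg 0.038244587177009244
```

View pics/w27c.png

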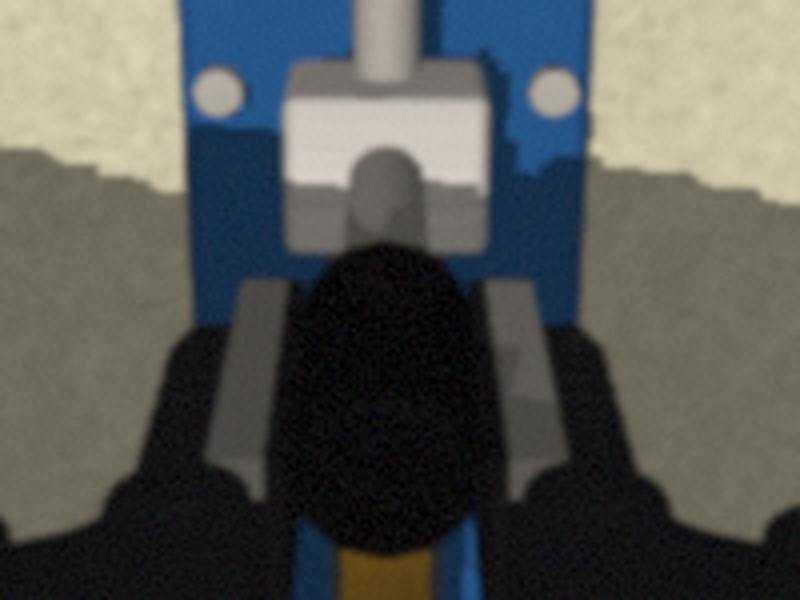

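```bash
python3 -m creep '[{"tx":0,"ty":-0.01,"tz":0,"wx":0,"wy":0,"wz":0,"hand":0.15},{"tx":0,"ty":-0.02,"tz":0,"wx":0,"wy":0,"wz":0,"hand":0.15},{"tx":0,"ty":-0.03,"tz":0,"wx":0,"wy":0,"wz":0,"hand":0.15},{"tx":0,"ty":-0.037,"tz":0,"wx":0,"wy":0,"wz":0,"hand":0.15},{"tx":0,"ty":-0.037,"tz":0,"wx":0,"wy":0,"wz":0,"hand":0.15}]'
python3 -c "
from h import *
plan([.5927,-.0559,.0735],.0905)"
```

```text
t: 28.8
tcp_pos: [0.5958, -0.0903, 0.0734]
orientation: [-0.03, 0.707, 0.034, 0.706]
ft_force: [-2.9, 11.7, 6.5]
width: 0.21
now [ 0.5958 -0.0903  0.0734] zhead 5.1688068280455255 deg; xdir [-0.0011  0.0061 -1.    ] q [-0.2423  0.1398  1.8674  0.0063  1.1369 -0.3351] t 28.8 w 0.21 F [-2.9247 11.6789  6.4634] T [1.8569 0.3273 0.039 ]
t(xyz) mm [ 0.1296 34.493   0.0494] w [-0.0003 -0.0005 -0.0062] deg 0.3571367980343858
```

```bash
python3 -m creep '[{"tx":0,"ty":-0.003,"tz":0,"wx":0,"wy":0,"wz":0,"hand":0.15},{"tx":0,"ty":-0.0045,"tz":0,"wx":0,"wy":0,"wz":0,"hand":0.15},{"tx":0,"ty":-0.0045,"tz":0,"wx":0,"wy":0,"wz":0,"hand":0.15}]'
python3 -c "
from h import *
plan([.5927,-.0559,.0735],.0905)"
```

```text
t: 29.18
tcp_pos: [0.5961, -0.0938, 0.0735]
orientation: [-0.029, 0.707, 0.035, 0.706]
ft_force: [-3.7, 14.0, 6.5]
width: 0.212
now [ 0.5961 -0.0938  0.0735] zhead 5.192363392029883 deg; xdir [-0.0013  0.0072 -1.    ] q [-0.2483  0.1418  1.8651  0.0073  1.1377 -0.342 ] t 29.18 w 0.212 F [-3.7028 14.0285  6.5213] T [ 2.15    0.3858 -0.0001]
t(xyz) mm [ 0.241  38.0221  0.0514] w [ 0.0001 -0.0006 -0.0073] deg 0.4170547923728469
```

```bash
python3 -m creep '[{"tx":0,"ty":-0.002,"tz":0,"wx":0,"wy":0,"wz":0,"hand":0.15},{"tx":0,"ty":-0.002,"tz":0,"wx":0,"wy":0,"wz":0,"hand":0.15}]'
python3 -c "
from h import *
plan([.5927,-.0559,.0735],.0905);snap('side','s28');crop('s28',250,120,340,240,5,'s28c')"
```

```text
t: 29.42
tcp_pos: [0.5963, -0.0955, 0.0735]
orientation: [-0.029, 0.707, 0.035, 0.706]
ft_force: [-2.5, 15.2, 6.2]
width: 0.215
now [ 0.5963 -0.0955  0.0735] zhead 5.195635831707382 deg; xdir [-0.0013  0.0076 -1.    ] q [-0.2512  0.1428  1.8639  0.0077  1.138  -0.3452] t 29.43 w 0.215 F [-2.548  15.2246  6.1773] T [ 2.247   0.4376 -0.0338]
t(xyz) mm [ 0.2781 39.7835  0.0368] w [ 0.0002 -0.0006 -0.0077] deg 0.4409105330188946
```

View pics/s28c.png

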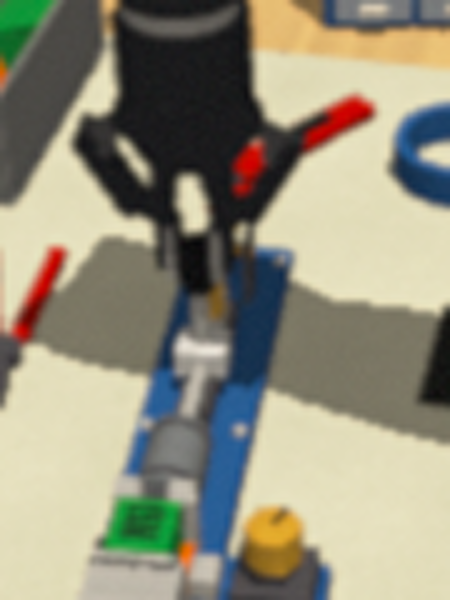

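```bash
python3 -m creep '[{"tx":0,"ty":0.002,"tz":0,"wx":0,"wy":0,"wz":0,"hand":0.15},{"tx":0,"ty":0.004,"tz":0,"wx":0,"wy":0,"wz":0,"hand":0.15},{"tx":0,"ty":0.004,"tz":0,"wx":0,"wy":0,"wz":0,"hand":0.15}]'
python3 -c "
from h import *
plan([.5927,-.0559,.0735],.0905)"
```

```text
t: 29.85
tcp_pos: [0.5959, -0.0916, 0.0735]
orientation: [-0.03, 0.707, 0.035, 0.706]
ft_force: [-2.3, 13.6, 5.9]
width: 0.212
now [ 0.5959 -0.0916  0.0735] zhead 5.205320592114939 deg; xdir [-0.0012  0.0072 -1.    ] q [-0.2449  0.1407  1.8663  0.0074  1.1375 -0.3388] t 29.85 w 0.212 F [-2.2988 13.628   5.8512] T [2.1365 0.3644 0.0039]
t(xyz) mm [ 0.2304 35.8225  0.0457] w [ 0.0003 -0.0006 -0.0073] deg 0.4192079469040419
```

```bash
python3 -m creep '[{"tx":0,"ty":0.0015,"tz":0,"wx":0,"wy":0,"wz":0,"hand":0.15},{"tx":0,"ty":0.003,"tz":0,"wx":0,"wy":0,"wz":0,"hand":0.15},{"tx":0,"ty":0.003,"tz":0,"wx":0,"wy":0,"wz":0,"hand":0.15}]'
python3 -c "
from h import *
plan([.5927,-.0559,.0735],.0905)"
```

```text
t: 30.22
tcp_pos: [0.5959, -0.0916, 0.0735]
orientation: [-0.032, 0.706, 0.033, 0.706]
ft_force: [-1.1, 5.6, 4.9]
width: 0.21
now [ 0.5959 -0.0916  0.0735] zhead 5.2180994816248445 deg; xdir [-0.0003  0.0016 -1.    ] q [-0.2423  0.1396  1.8676  0.0017  1.1351 -0.3341] t 30.23 w 0.21 F [-1.1316  5.6121  4.8601] T [ 0.8369  0.3416 -0.007 ]
t(xyz) mm [ 0.0373 35.8375  0.0556] w [ 0.0006 -0.0001 -0.0016] deg 0.10011793369841403
```

```bash
python3 -m creep '[{"tx":0,"ty":0.0015,"tz":0,"wx":0,"wy":0,"wz":0,"hand":0.15},{"tx":0,"ty":0.0015,"tz":0,"wx":0,"wy":0,"wz":0,"hand":0.3},{"tx":0,"ty":0.0015,"tz":0,"wx":0,"wy":0,"wz":0,"hand":0.42},{"tx":0,"ty":0.0015,"tz":0,"wx":0,"wy":0,"wz":0,"hand":0.48},{"tx":-0.02,"ty":0.0015,"tz":0,"wx":0,"wy":0,"wz":0,"hand":0.48}]'
python3 -m creep '[{"tx":-0.04,"ty":0,"tz":0,"wx":0,"wy":0,"wz":0,"hand":0.48},{"tx":-0.075,"ty":-0.03,"tz":0,"wx":0,"wy":0,"wz":0,"hand":0.48},{"tx":-0.085,"ty":-0.09,"tz":0,"wx":0,"wy":0,"wz":0,"hand":0.4},{"tx":-0.085,"ty":-0.12,"tz":0,"wx":0,"wy":0,"wz":0,"hand":0.3},{"tx":-0.085,"ty":-0.12,"tz":0,"wx":0,"wy":0,"wz":0,"hand":0.2}]'
python3 -c "
from h import *
plan([.6065,-.2190,.12],.0905);snap('side','s29');crop('s29',250,120,340,270,5,'s29c');snap('wrist','w29')"
```

```text
t: 30.85
tcp_pos: [0.5942, -0.0904, 0.0917]
orientation: [-0.032, 0.708, 0.033, 0.705]
ft_force: [-0.3, 0.5, -0.1]
width: 0.479
t: 31.48
tcp_pos: [0.6071, -0.2123, 0.1801]
orientation: [-0.032, 0.706, 0.031, 0.707]
ft_force: [-0.3, 0.0, 0.7]
width: 0.197
now [ 0.6071 -0.2123  0.1801] zhead 5.052938746078498 deg; xdir [ 0.0021 -0.0011 -1.    ] q [-0.4198  0.1249  1.6942 -0.0001  1.3201 -0.508 ] t 31.48 w 0.197 F [-0.2596  0.0334  0.683 ] T [-0.0537 -0.0157  0.0005]
t(xyz) mm [60.1152 -6.4963 -1.3325] w [-0.0023  0.002   0.0012] deg 0.18989252559775824
```

View pics/w29.png

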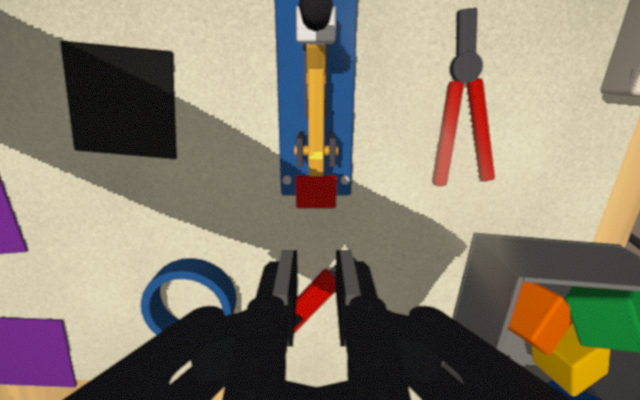

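View pics/s29c.png

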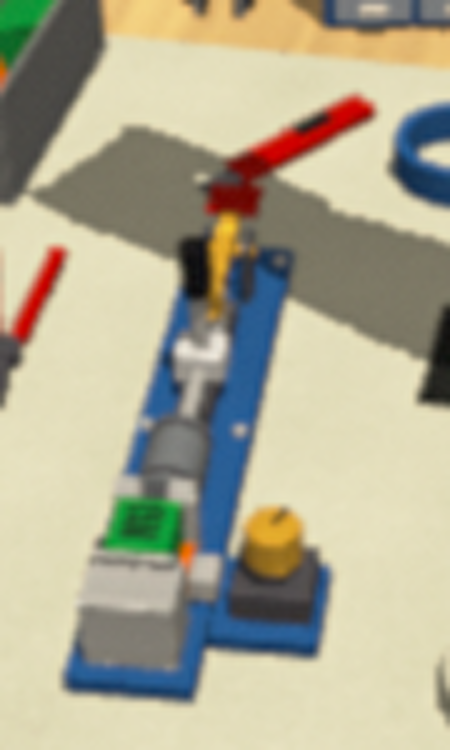

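```bash
python3 -c "
from h import *
for c in [(297,177),(336,177),(336,208),(296,208)]: print(onz('w29',c,.068))
p=np.mean([onz('w29',c,.068) for c in [(297,177),(336,177),(336,208),(296,208)]],0);print(p)
p[2]=.1;plan(p,.0905)"
```

```text
[ 0.5897 -0.2083  0.068 ]
[ 0.6211 -0.2055  0.068 ]
[ 0.6239 -0.232   0.068 ]
[ 0.5908 -0.235   0.068 ]
[ 0.6064 -0.2202  0.068 ]
now [ 0.6068 -0.2099  0.179 ] zhead 5.198333424639129 deg; xdir [ 0.0006  0.0002 -1.    ] q [-0.4169  0.1245  1.6966  0.0005  1.3201 -0.5077] t 31.57 w 0.199 F [ 1.0158 -0.2627 -0.9711] T [-0.013  -0.0021  0.0207]
t(xyz) mm [ 78.9972 -10.1945  -1.3654] w [ 0.0002  0.0006 -0.0002] deg 0.039684489796061956
```

```bash
python3 -m creep '[{"tx":0.03,"ty":-0.0095,"tz":-0.001,"wx":0,"wy":0,"wz":0,"hand":0},{"tx":0.08,"ty":-0.0095,"tz":-0.001,"wx":0,"wy":0,"wz":0,"hand":0},{"tx":0.105,"ty":-0.0095,"tz":-0.001,"wx":0,"wy":0,"wz":0,"hand":0},{"tx":0.105,"ty":-0.0095,"tz":-0.001,"wx":0,"wy":0,"wz":0,"hand":0},{"tx":0.105,"ty":-0.0095,"tz":-0.001,"wx":0,"wy":0,"wz":0,"hand":0}]'
python3 -c "
from h import *
plan([.607,-.2195,.06],.0905);snap('side','s30');crop('s30',250,120,340,270,5,'s30c');snap('wrist','w30')"
```

```text
t: 32.2
tcp_pos: [0.6077, -0.2193, 0.075]
orientation: [-0.033, 0.706, 0.032, 0.707]
ft_force: [1.2, 0.1, 0.6]
width: 0.003
now [ 0.6077 -0.2193  0.075 ] zhead 5.281752006476967 deg; xdir [ 0.0022 -0.0009 -1.    ] q [-0.4295  0.2245  1.7669  0.0001  1.1479 -0.5217] t 32.2 w 0.003 F [1.2311 0.089  0.614 ] T [-0.0132 -0.0494  0.0328]
t(xyz) mm [15.0184 -0.1184 -0.6995] w [0.0017 0.0021 0.0011] deg 0.1654492220696388
```

View pics/w30.png

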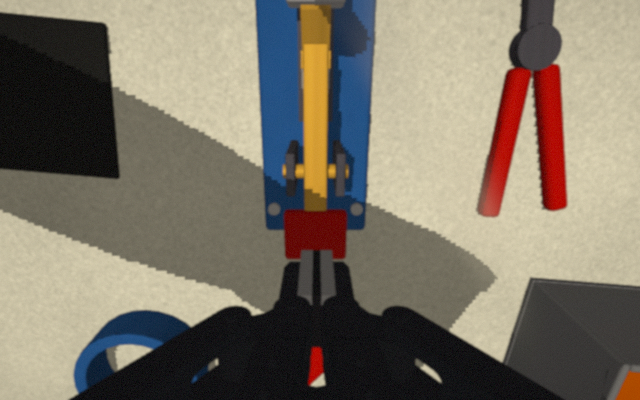

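View pics/s30c.png

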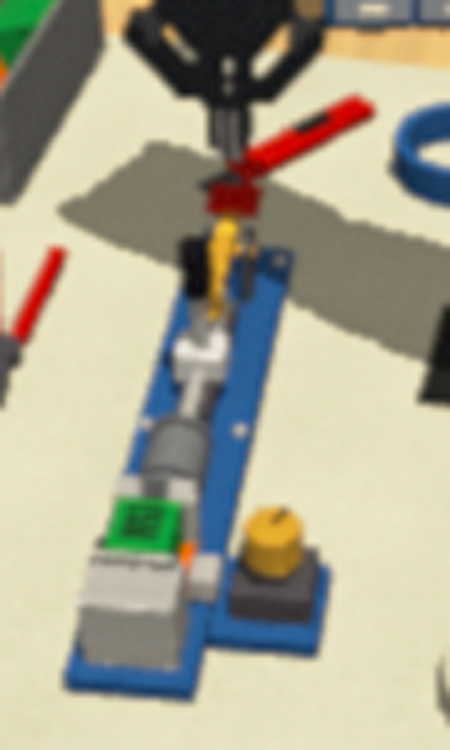

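```bash
python3 -m creep '[{"tx":0.012,"ty":0,"tz":-0.0005,"wx":0,"wy":0,"wz":0,"hand":0},{"tx":0.022,"ty":0,"tz":-0.0005,"wx":0,"wy":0,"wz":0,"hand":0},{"tx":0.022,"ty":0,"tz":-0.0005,"wx":0,"wy":0,"wz":0,"hand":0},{"tx":0.022,"ty":0,"tz":-0.0005,"wx":0,"wy":0,"wz":0,"hand":0}]'
python3 -c "
from h import *
plan([.607,-.2195,.06],.0905);snap('side','s31');crop('s31',250,120,340,220,6,'s31c')"
```

```text
t: 32.8
tcp_pos: [0.606, -0.2198, 0.0509]
orientation: [-0.032, 0.707, 0.032, 0.706]
ft_force: [-0.6, 1.0, -0.5]
width: -0.001
now [ 0.606  -0.2198  0.0509] zhead 5.2178874670965 deg; xdir [-0.0004  0.0002 -1.    ] q [-0.4312  0.2503  1.7809 -0.      1.1109 -0.5223] t 32.8 w -0.001 F [-0.5862  0.9913 -0.5116] T [-0.0149 -0.0026 -0.0282]
t(xyz) mm [-9.0512  0.1942  1.0576] w [ 0.0006 -0.0004 -0.0002] deg 0.04104471552543953
```

View pics/s31c.png

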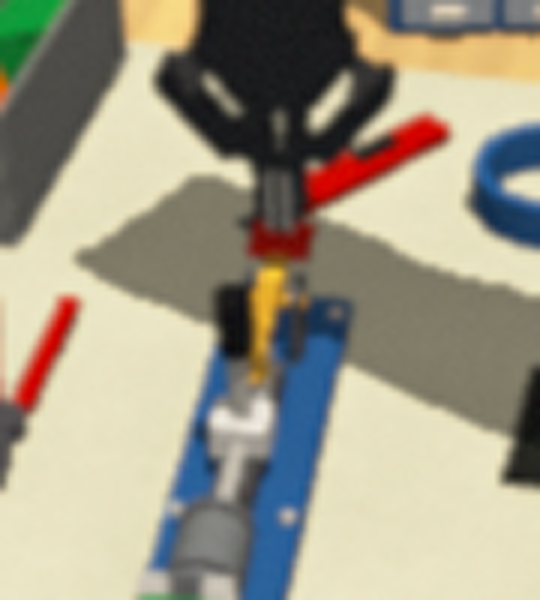

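Tips just above the paddle. Step down feeling for force.

```bash
python3 -m creep '[{"tx":0.003,"ty":0,"tz":0,"wx":0,"wy":0,"wz":0,"hand":0},{"tx":0.006,"ty":0,"tz":0,"wx":0,"wy":0,"wz":0,"hand":0}]'|grep -E "pos|force"
python3 -m creep '[{"tx":0.003,"ty":0,"tz":0,"wx":0,"wy":0,"wz":0,"hand":0},{"tx":0.003,"ty":0,"tz":0,"wx":0,"wy":0,"wz":0,"hand":0}]'|grep -E "pos|force"
```

```text
tcp_pos: [0.6062, -0.2198, 0.0453]
ft_force: [-0.2, 1.2, -0.2]
tcp_pos: [0.6062, -0.2202, 0.0428]
ft_force: [-1.5, -1.1, 2.9]
```

```bash
python3 -m creep '[{"tx":0.003,"ty":0,"tz":0,"wx":0,"wy":0,"wz":0,"hand":0},{"tx":0.006,"ty":0,"tz":0,"wx":0,"wy":0,"wz":0,"hand":0},{"tx":0.008,"ty":0,"tz":0,"wx":0,"wy":0,"wz":0,"hand":0}]'|grep -E "pos|force"
python3 -c "
from h import *
snap('side','s32');crop('s32',250,120,340,270,5,'s32c')"
```

```text
tcp_pos: [0.6068, -0.2234, 0.0372]
ft_force: [-5.2, -8.5, 11.7]
```

View pics/s32c.png

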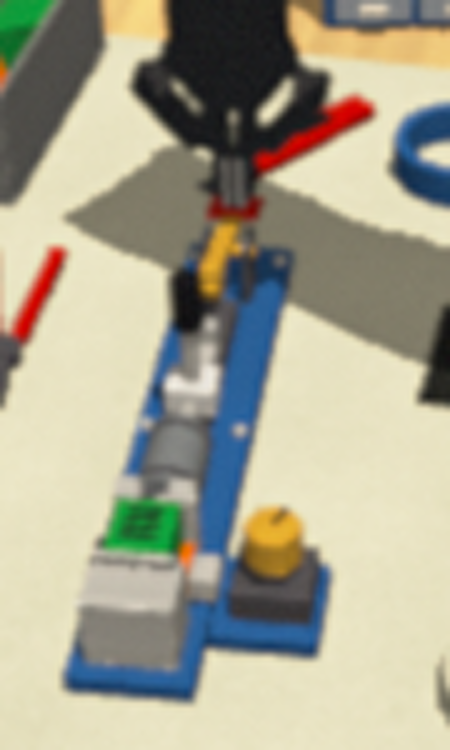

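```bash
python3 -m creep '[{"tx":-0.01,"ty":0,"tz":0,"wx":0,"wy":0,"wz":0,"hand":0},{"tx":-0.04,"ty":0,"tz":0,"wx":0,"wy":0,"wz":0,"hand":0},{"tx":-0.09,"ty":0,"tz":0,"wx":0,"wy":0,"wz":0,"hand":0},{"tx":-0.12,"ty":0.03,"tz":0,"wx":0,"wy":0,"wz":0,"hand":0},{"tx":-0.14,"ty":0.07,"tz":-0.02,"wx":0,"wy":0,"wz":0,"hand":0}]'|grep -E "pos|force"
python3 -m creep '[{"tx":0,"ty":0.05,"tz":-0.03,"wx":0,"wy":0,"wz":0,"hand":0},{"tx":0,"ty":0.1,"tz":-0.06,"wx":0,"wy":0,"wz":0,"hand":0},{"tx":0,"ty":0.13,"tz":-0.06,"wx":0,"wy":0,"wz":0,"hand":0},{"tx":0,"ty":0.13,"tz":-0.06,"wx":0,"wy":0,"wz":0,"hand":0}]'|grep -E "pos|force"
python3 -c "
from h import *
snap('wrist','w33');snap('side','s33');crop('s33',250,120,340,270,5,'s33c');crop('w33',260,0,420,120,5,'w33c');plan([.6,0,.2],.09)"
```

```text
tcp_pos: [0.5809, -0.1517, 0.1763]
ft_force: [-0.5, 1.0, -0.4]
tcp_pos: [0.5076, -0.0262, 0.174]
ft_force: [-0.3, -0.3, 0.1]
now [ 0.5083 -0.028   0.1741] zhead 5.2612206905837 deg; xdir [ 0.0002 -0.0003 -1.    ] q [-0.1603 -0.1704  1.9945 -0.0003  1.3172 -0.252 ] t 35.0 w -0.002 F [-0.0086 -0.4091  0.0485] T [-0.0127  0.013   0.0372]
t(xyz) mm [-25.861   19.439   93.8605] w [0.0018 0.0002 0.0003] deg 0.10682968012112568
```

View pics/w33.png

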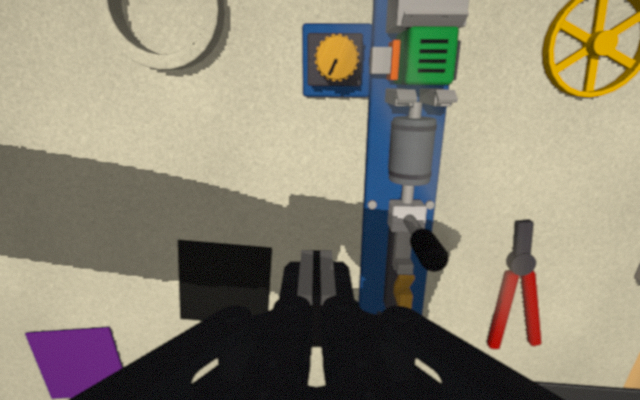

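View pics/s33c.png

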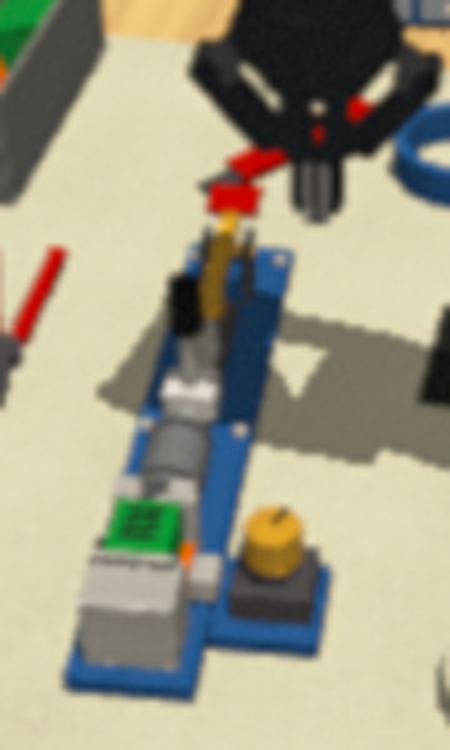

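View pics/w33c.png

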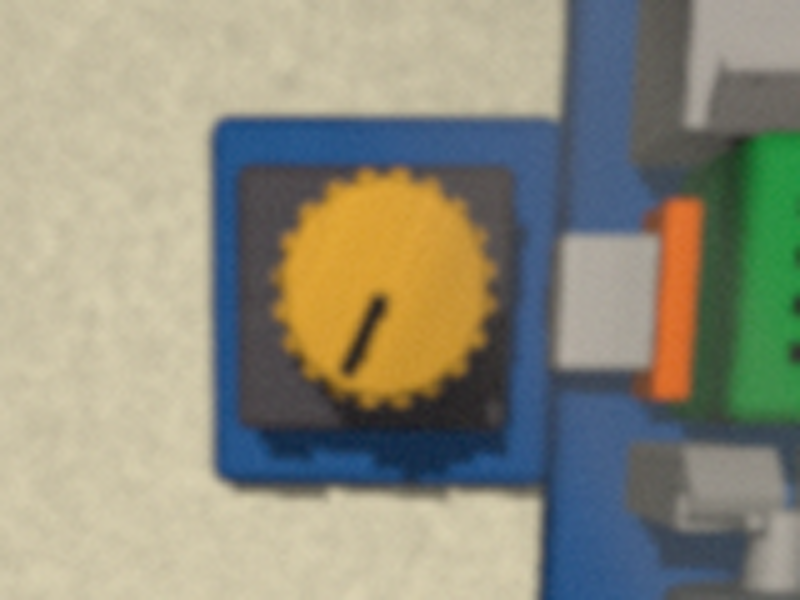

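```bash
python3 -m creep '[{"tx":0,"ty":0.01,"tz":0.035,"wx":0,"wy":0,"wz":0,"hand":0},{"tx":0,"ty":0.02,"tz":0.075,"wx":0,"wy":0,"wz":0,"hand":0},{"tx":0,"ty":0.02,"tz":0.075,"wx":0,"wy":0,"wz":0,"hand":0},{"tx":0,"ty":0.02,"tz":0.075,"wx":0,"wy":0,"wz":0,"hand":0}]'|grep -E "pos|force"
python3 -c "
from h import *
snap('wrist','w34');K=proj('w34',[[.583,.05,.06]])[0];print(K);u,v=map(int,K);crop('w34',max(u-60,0),max(v-60,0),u+60,v+40,6,'w34c')"
```

```text
tcp_pos: [0.5808, -0.0021, 0.1736]
ft_force: [-0.5, -0.0, -0.3]
[327.2775 116.728 ]
```

View pics/w34c.png

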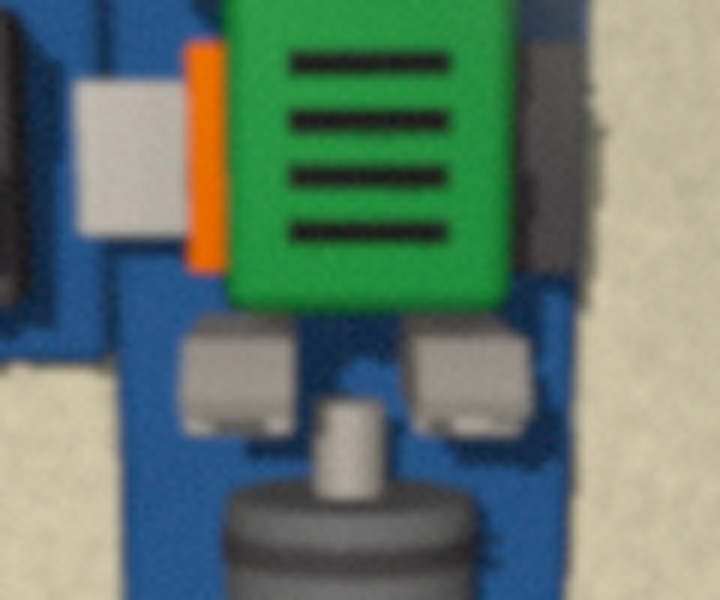

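```bash
python3 -m creep '[{"tx":0,"ty":-0.03,"tz":0,"wx":0,"wy":0,"wz":0,"hand":0},{"tx":-0.02,"ty":-0.06,"tz":0,"wx":0,"wy":0,"wz":0,"hand":0},{"tx":-0.02,"ty":-0.065,"tz":0,"wx":0,"wy":0,"wz":0,"hand":0},{"tx":-0.02,"ty":-0.065,"tz":0,"wx":0,"wy":0,"wz":0,"hand":0}]'|grep -E "pos|force"
python3 -c "
from h import *
snap('wrist','w35');K=proj('w35',[[.583,.05,.06]])[0];print(K);u,v=map(int,K);crop('w35',max(u-50,0),max(v-50,0),u+50,v+40,7,'w35c')
P=np.array([.580,.0762,0]); ey=np.array([-.09,.996,0])
print(proj('w35',[P+ey*d+[0,0,z] for d,z in [(-.02,.065),(-.02,.037),(-.026,.037),(-.02,.043),(-.026,.043)]])-[max(u-50,0),max(v-50,0)])"
```

```text
tcp_pos: [0.5863, -0.0661, 0.1939]
ft_force: [0.2, 0.1, -0.1]
[327.4212  28.7126]
[[49.8566 18.5212]
 [48.9019 23.8179]
 [48.844  31.8019]
 [49.0916 22.7654]
 [49.0314 30.9135]]
```

View pics/w35c.png

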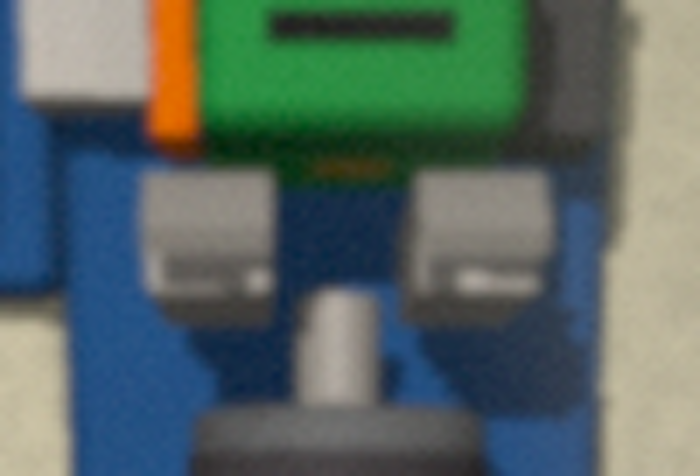

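```bash
python3 -c "
from h import *
snap('top','t36');crop('t36',100,80,500,320,2,'t36c')"; python3 -m creep '[{"tx":0,"ty":0,"tz":0,"wx":0,"wy":0,"wz":0,"hand":0},{"tx":0,"ty":0,"tz":0,"wx":0,"wy":0,"wz":0,"hand":0}]'|grep -E "t:|force"; python3 -c "
from workcell import r
print(r.hand_in())"
```

```text
t: 36.4
ft_force: [1.2, 0.8, -0.5]
the job is handed in; nothing more can be done
None
```

I carried out the whole sequence and handed the job in at about 36 s. `hand_in` gives no verdict, so the checks below are my own.

**What I did**
- I took the green housing from the rack's middle bay, stood it on the black pad and let go.
- I gripped it again by its plain sides and lowered it into the nest; it bottomed at the predicted height with about 10 N.
- I turned the thumbscrew about 2.0 rad clockwise; its mark shows about 115°, roughly 0.5 rad past where the jaw is said to touch.
- I drew the striker 39.8 mm, eased it forward until the sear held it at 35.8 mm, and let go.
- I pressed the paddle about 6 mm until the striker shot, then released it.

**Last checks**
- In the last pictures the jaw is against the housing and the knob is forward. A wrist view from the striker side shows the insert within the housing face, with nothing standing proud.
- The arm was clear at about 0.19 m height, with only noise on the force reading.

**What disagreed or could not be checked**
- **Fingertips:** they sat about 25–30 mm higher than the reported TCP, so I closed above the housing at first and found the grasp heights from the images.
- **Clamp force:** it could not be read directly. The wrist torque was too noisy, and I estimate 20–28 N from the screw angle.
- **Extra screw turn:** I left a small turn in the rows that opened the fingers off the thumbscrew. The mark shows it moved the screw little, if at all.
- **Insert depth:** I judged flush by eye, not to a fraction of a millimetre.
- **Bystanders:** I took a last top picture but did not compare positions. No unexpected contact showed in the forces.

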